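Load a board carrier and run it round the bend into the test head

TASK

Lay the circuit board, components up, into the nest of the sliding carrier on the test track. Then push the loaded carrier gently along the track and round the bend, keeping it down between the rails and easing off instead of forcing it if it binds, and press it home on the spring-loaded contacts of the test head until the side latch drops into the carrier's notch and holds it there. Let go, and leave the other things on the bench where they are.

Things in the scene. Friction and masses are not known exactly. Their poses are not given: they have to be found in the camera images.
- test_track: Fixed L-shaped track, grey bed, top 6 mm above the worktop, turned up to 0.25 rad. Origin: on the worktop, at the common centre of curvature of both rails' bends. In its frame the carrier starts on the entry leg (centre line x = -72.5 mm, travel to -y, open end at y = +130 mm), turns 90 degrees left on an arc of radius 72.5 mm and leaves on the exit leg (centre line y = -72.5 mm, travel to +x).
- guide_rails: The two aluminium rails (frame as the track's): flat bars 8 mm thick, tops 16 mm above the worktop, 45 mm between their faces everywhere (inner bend radius 50, outer 95 mm), friction about 0.2. The carrier's two guide discs run between them with 1.5 mm of play to each side. More than 15 N between carrier and rails is forcing.
- track_exit (a point): Start of the exit leg on its centre line, on the bed: (0, -72.5, 6) mm in the track frame, axes as the track's. The test head stands further along its +x, clamped at another place each time: the face of its sprung contact block waits anywhere from 110 to 130 mm beyond this point, to be felt or seen. The head's side cheeks begin 38 mm before that face, 34 mm to each side, tops 33 mm above the worktop.
- carrier: Black plastic carrier, loose, 0.2 to 0.45 kg. Origin: centre of its underside, on the bed; +x is the nose, the way it travels. Below: two guide discs of 42 mm diameter, 25 mm before and behind the origin. Deck 92 mm (x) by 62 (y), 11.5 to 21 mm above the underside, reaching over the rails; cross ledges at both ends to 29 mm. Slides with under 2 N. A notch in the deck's left edge takes the latch.
- carrier_tail (a point): Middle of the deck's upright tail face, 46 mm behind the carrier's origin, 16 mm above its underside; axes as the carrier's. 54 mm wide, 17.5 to 27 mm above the worktop (the ledge above is set back 3 mm): push here, centrally. The contact spring takes 2.8 N at touch, 5.6 N at 4 mm (latch drops), 7 N at its solid stop at 6 mm; with friction 7 to 10 N, then rising fast: 13 to 16 N felt has latched it; over 22 N is forcing.
- carrier_nest (a point): Where the middle of the bare board lies when seated: on the carrier's centre, 30 mm above its underside; axes as the carrier's. The board lies on the ledges, long side along the carrier's x, either way round, between eight coned pins 6 mm high, 1.5 mm outside its edges near the corners. Between the ledges there are 8 mm of air below the board; the middle 45 mm of its long sides are free for fingers.
- board_mid (a point): Circuit board, loose, 33 g: bare board 48 mm (x) by 68 mm (y), 2 mm thick, components to 10 mm above it. Point: middle of the bare board, half-way through; z to the component side. It lies on a fixed rest, underside 14 mm above the worktop, on strips under its short ends, with 10 mm of air below the long edges: take it across the 48 mm width by the middle of the long edges.
- side_latch (a joint): The head's sprung latch tooth, sliding sideways through the left cheek (m), 14 to 26 mm before the contact face. 0: fully out, tip 25 mm from the centre line. The passing carrier holds it back 3 to 6 mm (1 to 3 N) until its notch, 13 to 28 mm ahead of its origin, comes by; the tooth then drops in, near 0 again, and keeps the carrier from springing back. Unlatched, the contacts push the carrier back.
- wick_spool: Bystander: flat white spool of desolder braid, 49x83x9 mm, lying in the inner corner of the track. Origin at the underside.
- flux_bottle: Bystander: small bottle with a nozzle, 33x33x82 mm, at the right. Origin at the centre of the underside.
- big_capacitor: Bystander: black can capacitor, 22x22x34 mm, standing at the right. Origin at the centre of the underside.
Not all that is in view belongs to the job. Leave any turquoise look-alike of the carrier alone. Leave any white look-alike of the part that bears board_mid alone.

How it is judged:
On the way, in this order (a step that is already met when the one before it is completed fails the run):
1. the board lies in the carrier's nest and is let go (distance between board_mid and carrier_nest below 0.004 m and angle between the y axis of board_mid and the x axis of carrier, either way round below 0.12 rad and angle between the z axis of board_mid and the z axis of carrier, either way round below 0.08 rad and angle between board_mid's own z axis and vertical below 0.15 rad and not (contact force between the fingers and anything else above 0.05 N)), for 0.2 s.
2. the loaded carrier has come round the bend into the exit leg (distance between board_mid and carrier_nest below 0.004 m and angle between the y axis of board_mid and the x axis of carrier, either way round below 0.12 rad and angle between the z axis of board_mid and the z axis of carrier, either way round below 0.08 rad and angle between board_mid's own z axis and vertical below 0.15 rad and angle between the x axis of carrier and the x axis of test_track, either way round below 0.12 rad and x of carrier in the frame of test_track above 0.04 m and y of carrier in the frame of test_track below -0.066 m).
At the end, for the whole second after the job is handed in: The carrier rests in the exit leg, flat on the bed, pressed on the contacts (over 66 mm past the start of the leg) and held by the latch tooth, which has dropped into its notch (within 2.5 mm of fully out); the board lies seated in its nest within 4 mm and about 5 degrees (distance between board_mid and carrier_nest below 0.004 m and angle between the y axis of board_mid and the x axis of carrier, either way round below 0.12 rad and angle between the z axis of board_mid and the z axis of carrier, either way round below 0.08 rad and angle between board_mid's own z axis and vertical below 0.15 rad and value of joint side_latch below 0.0025 m and angle between the x axis of carrier and the x axis of test_track, either way round below 0.1 rad and z of carrier in the frame of test_track below 0.009 m and x of carrier in the frame of test_track above 0.066 m and linear speed of carrier below 0.01 m/s); the robot touches nothing.
It fails at once if the carrier is forced against the rails (over 15 N) (contact force between carrier and guide_rails above 15 N).
It fails at once if the robot pushes the carrier with more than 22 N (contact force between any of the arm, the fingers and carrier above 22 N).
It fails at once if the carrier is lifted out of the rails (z of carrier in the frame of test_track above 0.014 m).
It fails at once if a bystander (spool, bottle or capacitor) is knocked away, over 40 mm (distance of any of wick_spool, flux_bottle, big_capacitor from where it was at the start of the episode above 0.04 m).
It also fails if it takes over 72 s, if anything falls off the work surface, if the arm or the gripper's body presses on something with over 40 N, if the wrist force passes 120 N, or if a joint passes its speed limit or range.

ROBOT

A 7-joint arm with a two-finger parallel gripper is mounted at the origin on a cart in front of the work surface, level with it; the furniture and walls round the work are solid. World frame = base frame: x ahead of the robot, y to its left, z up, the work surface at z = 0. Lengths are in m, angles in rad, forces in N, time in s.
With the tool pointing down it reaches from about 0.4 to 0.85 m from the base axis. Payload 6.9 kg.
Tool frame: the origin (TCP) lies midway between the tips of the shut fingers; the grasp point (between the pads) lies 19 mm behind it; z points along the fingers, x is the direction in which the jaws open and shut, and the axes are right-handed (so a half turn about z gives the same grasp; the last joint's range is limited). The gripper opens to 85 mm and grips with 20 to 120 N. Pads are 22 mm wide; open, the fingers measure 114 mm over their backs; the gripper's body (76 mm by 85 mm) begins 54 mm behind the grasp point. The pads swing forward as they close: fully open they stand 13 mm farther back than shut.
Start: joints at [1.266, 0.507, -0.238, 1.5, 0.126, 1.149, -0.155], TCP at [0.249, -0.573, 0.231] pointing down, gripper open.
Joint ranges: [-3.08, 3.08], [-0.24, 2.05], [-1.43, 1.35], [0, 2.5], [-1.52, 4.66], [0.17, 1.96], [-2.89, 2.89]. Speed limits (rad/s): [2.39, 2.39, 3.14, 3.14, 3.14, 3.14, 3.14].

INTERFACE

Orientations are given as a rotation vector (axis times angle).
In Python, from rig import monitor, snapshot, job gives the robot as it stands. The module is installed in compiled form; this text tells all that it offers.
- The arm moves only by the tool send_rows, never from a script. Its argument "plan" is a list of rows, each a list of 2 entries, a list of its own where there are three numbers: the shift along the tool's x, y, z in units of 30 mm (1.0 is 30 mm), then the turn about the tool's z in units of 5 degrees (1.0 is 5 degrees). In form: [[[dx, dy, dz], spin], ...]. A call has 1 to 10 rows; each row shifts and turns the commanded pose from where the row before left it, along the tool's axes as they then stand; what a row does not reach is not made up. A row lasts 1/12 s, in which the tool goes at most 41.7 mm and 7.16 degrees, less where a joint would pass 70% of its speed; a pose out of reach is approached as far as the arm can. A call is refused whole if a number of a shift passes 1 or a number of a turn 1, either way. A call with a gripper value outside its range is refused whole. "claw" is the finger opening in mm, from 0 to 85.4, set as the call begins (left out, the last holds). The fingers move at their own pace and stop on an object; the grip force is fixed at half the most. Time passes only in rows, so rows that do not move let the fingers close. It gives the time, the measured TCP pose, the force and the opening at its end, in the units of the state.
- monitor.get_obs(): the state, without advancing time (a new reading comes with each control period).
- snapshot(name): name is "scene" or "side" or "wrist"; returns a dict with "image" (384x512x3 uint8, red, green, blue), "range_z" (384x512 float32, m along the optical axis (not along the pixel's ray), 0 where there is no reading), "camera_matrix" (3x3 intrinsics, pixels), "R" (3x3) and "t" (3): a world point X has camera coordinates R X + t. Camera axes: x right, y down, z forward; pixel columns grow to the right and rows downward; lengths in m; the calibration is good to about 2 mm. A picture is of the moment at which its call begins.
- job.close_job(): hands the job in, once; it reports no verdict.
The state is a dict: "clock": time; "joint_pos": joint angles; "joint_velocities": joint speeds; "joint_efforts": joint torques, N m; "eef_pos": TCP position; "ee_rot": TCP orientation; "ft_force": force on the tool from outside, world axes, zero at the start; "moment": the same for the moment, N m; "opening": finger opening in m.
Only numpy, scipy, OpenCV 4.12 (cv2) and the standard library are available. Lean on these libraries where they do the work, as an engineer would, in place of code of your own. Each camera call takes 0.05 s, during which the arm holds its last target. There are 200 camera calls.

## Working session

There is one attempt and no reset: what is moved stays moved. The work goes in short steps, Python scripts to look and compute and a tool call to move; the robot and the scene stay as the last step left them, time stands still between calls to the robot, and variables do not carry over. Pictures are saved under pics/ and viewed, about 8 in all and at most 12, crops included, and the job is handed in when it is done.

Besides the shell and the picture viewer there is one more tool, called as name(argument=value, ...) on one line, values as JSON. send_rows: Moves the arm, as the interface text tells. Its arguments: {"type":"object","properties":{"plan":{"type":"array"},"claw":{"type":"number"}},"required":["plan"]}

```bash
mkdir -p pics; cat > h.py <<'E'
import numpy as np, cv2
from rig import monitor, snapshot, job
def take(n,f):
    s=snapshot(n); np.savez(f'pics/{f}.npz',**s); cv2.imwrite(f'pics/{f}.png',s['image'][:,:,::-1]); return s
def load(f): return dict(np.load(f'pics/{f}.npz'))
def xyz(s):
    K=s['camera_matrix'];z=s['range_z'];v,u=np.mgrid[:z.shape[0],:z.shape[1]]
    P=np.stack([(u-K[0,2])/K[0,0]*z,(v-K[1,2])/K[1,1]*z,z],-1)
    return (P-s['t'])@s['R']
def pix(s,X):
    c=s['R']@np.array(X)+s['t'];c=s['camera_matrix']@c;return c[:2]/c[2]
E
python3 - <<'E'
from h import *
a=take('scene','s0');b=take('side','d0')
im=cv2.resize(a['image'],(800,600),interpolation=cv2.INTER_CUBIC)[:,:,::-1];cv2.imwrite('pics/s0b.png',im)
im=cv2.resize(b['image'],(800,600),interpolation=cv2.INTER_CUBIC)[:,:,::-1];cv2.imwrite('pics/d0b.png',im)
print(monitor.get_obs())
E
```

```text
{'clock': 0.1, 'joint_pos': array([ 1.26651452,  0.50824549, -0.23751948,  1.501028  ,  0.12570747,
        1.1489419 , -0.15480326]), 'joint_velocities': array([ 1.36734328e-03, -8.28689598e-04, -4.06504371e-04, -4.64822574e-03,
        8.61899052e-04, -6.86609513e-06, -4.71202299e-04]), 'joint_efforts': array([-4.85530647e-03, -6.21834111e+01, -2.19419450e+00, -2.50206953e+01,
        1.27067094e-02,  7.79207650e-03,  1.31735945e-06]), 'eef_pos': array([ 0.24874397, -0.57286449,  0.23052303]), 'ee_rot': array([-2.62623584e+00,  1.72253064e+00,  2.18663021e-03]), 'ft_force': array([ 0.26494415, -0.43267338,  0.88447538]), 'moment': array([-0.01947103,  0.01097992, -0.01459178]), 'opening': 0.08530079536201671}
```

View pics/s0b.png

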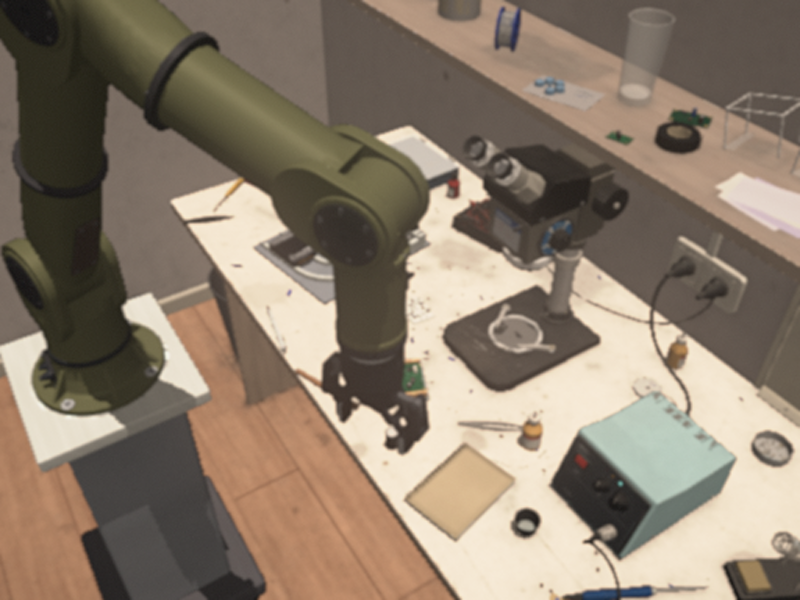

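View pics/d0b.png

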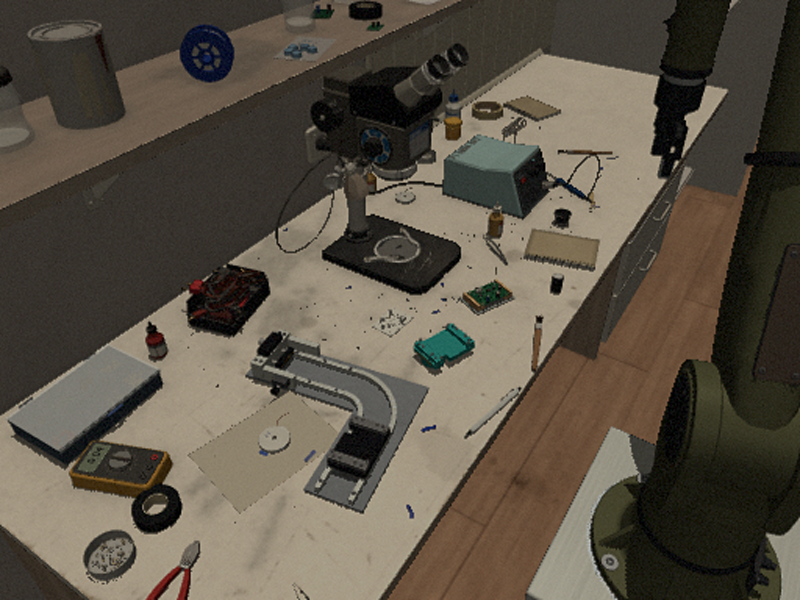

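Candidates in the side view (800 px scale): the green board is at (487,295), and the white thing at (392,320) is a possible look-alike. The black carrier is at (360,445) and the turquoise look-alike at (445,345). The head is at (272,345), the spool at (275,438) and the capacitor at (557,283).

```bash
python3 - <<'E'
from h import *
b=load('d0');P=xyz(b)
for n,u,v in [('board',487,295),('white',392,320),('carrier',360,447),('turq',445,345),('head',272,345),('cap',557,276),('spool',275,437),('bed near',345,500),('bed corner',427,385),('bedleft',250,372),('bed near l',307,487),('beadnear r',362,508)]:
    u,v=u/1.5625,v/1.5625; u,v=int(u),int(v)
    print(n,np.round(np.median(P[v-1:v+2,u-1:u+2].reshape(-1,3),0),4))
# topdown rectification z=~0.02
xs=np.arange(0.3,0.8,0.001)
s=b
def ortho(s,x0,x1,y0,y1,z,res,f):
    X,Y=np.meshgrid(np.arange(y1,y0,-res),np.arange(x1,x0,-res)) # cols -> -y, rows -> -x
    c=np.stack([Y,X,np.full_like(X,z)],-1)@s['R'].T+s['t'];c=c@s['camera_matrix'].T
    m=(c[...,:2]/c[...,2:]).astype(np.float32)
    cv2.imwrite(f,cv2.remap(s['image'],m[...,0],m[...,1],cv2.INTER_CUBIC)[:,:,::-1])
im=cv2.resize(b['image'][160:335,100:340],(800,583),interpolation=cv2.INTER_CUBIC)[:,:,::-1];cv2.imwrite('pics/crop1.png',im)
E
```

```text
board [ 0.4555 -0.3297  0.0168]
white [ 0.5789 -0.1805  0.0022]
carrier [0.4397 0.1074 0.0268]
turq [ 0.4506 -0.1571  0.0212]
head [0.6796 0.0259 0.0514]
cap [ 0.358  -0.4364  0.0343]
spool [0.5709 0.1477 0.0074]
bed near [0.4147 0.1808 0.0059]
bed corner [ 0.4355 -0.0758  0.    ]
bedleft [0.6988 0.0673 0.0061]
bed near l [0.4729 0.1909 0.0061]
beadnear r [0.387  0.1779 0.0067]
```

View pics/crop1.png

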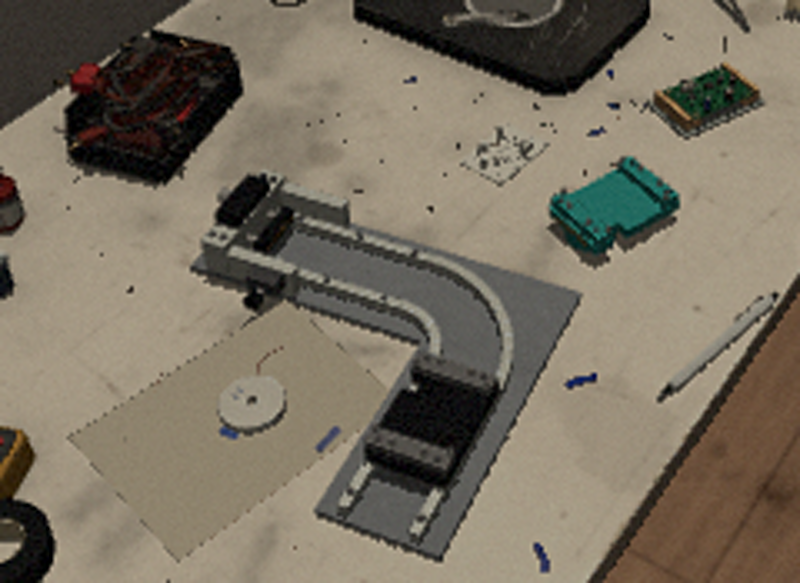

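The crop confirms the choices: the black carrier with its light ledges is at (430,415), its tail toward +y, the board at (708,97), and the head at the upper left (255,230). The turquoise decoy is at (615,205). Next I fit the track, carrier and board from depth.

```bash
cat > fit.py <<'E'
from h import *
from scipy.optimize import least_squares
def fit_track(P):
    Q=P[(P[...,2]>.0135)&(P[...,2]<.0175)];Q=Q[(Q[:,0]>.35)&(Q[:,0]<.72)&(Q[:,1]>-.1)&(Q[:,1]<.25)][:,:2]
    def d(p,Q):
        c,s=np.cos(p[2]),np.sin(p[2]);L=(Q-p[:2])@np.array([[c,-s],[s,c]])
        x,y=L.T
        r=np.where((x<0)&(y<0),np.hypot(x,y),np.where((y>=0)&(x<0),-x,np.where(x>=0,-y,0)))
        r=np.where((x>=0)&(y>=0),.3,r)
        # distance outside bars [42,50],[95,103]
        e=np.minimum(abs(r-.046),abs(r-.099));return np.minimum(e,.02)
    best=None
    for th in np.linspace(-.3,.3,13):
      for dx in (-.02,0,.02):
       for dy in (-.02,0,.02):
        r=least_squares(lambda p:d(p,Q),[.5+dx,.05+dy,th],loss='soft_l1',f_scale=.003)
        if best is None or r.cost<best.cost: best=r
    return best.x,best.cost,len(Q),d(best.x,Q)
E
python3 - <<'E'
from fit import *
b=load('d0');P=xyz(b)
p,c,n,res=fit_track(P);print('track',p,c,n,np.percentile(res,[50,80,95]))
c,s=np.cos(p[2]),np.sin(p[2]);R=np.array([[c,-s],[s,c]])
Q=P.reshape(-1,3);L=(Q[:,:2]-p[:2])@R
m=(Q[:,2]>.031)&(Q[:,2]<.038)&(abs(L[:,0]+.0725)<.045)&(L[:,1]>-.06)&(L[:,1]<.14)
print('ledges',m.sum(),L[m].min(0),L[m].max(0)); h,e=np.histogram(L[m][:,1],np.arange(-.06,.14,.004));print([(round(x,3),k) for x,k in zip(e,h) if k])
# head: contact block
m=(abs(L[:,1]+.0725)<.05)&(L[:,0]>.05)&(L[:,0]<.2)&(Q[:,2]>.02)
for lo in np.arange(.06,.19,.006):
    k=m&(abs(L[:,1]+.0725)<.02)&(L[:,0]>=lo)&(L[:,0]<lo+.006)
    if k.any(): print(round(lo,3),k.sum(),np.round(np.percentile(Q[k][:,2],[0,50,100]),3))
k=m&(abs(L[:,1]+.0725)>.03)&(Q[:,2]>.029)&(Q[:,2]<.035);print('cheek x',np.percentile(L[k][:,0],[0,2,98,100]))
m=(abs(Q[:,0]-.4555)<.07)&(abs(Q[:,1]+.3297)<.07)&(Q[:,2]>.012)&(Q[:,2]<.03)
r=cv2.minAreaRect(Q[m][:,:2].astype(np.float32)*1000);print('board',r,m.sum(),np.percentile(Q[m][:,2],[5,50,95,100]))
m=(abs(Q[:,0]-.46)<.08)&(abs(Q[:,1]+.33)<.08)&(Q[:,2]>.0125)&(Q[:,2]<.018)
print(cv2.minAreaRect(Q[m][:,:2].astype(np.float32)*1000))
E
```

```text
track [0.52249812 0.07085176 0.17242421] 0.0035054555915017597 549 [0.00257156 0.00399712 0.01724183]
ledges 300 [-0.10268901  0.00160639] [-0.04047806  0.09013478]
[(np.float64(0.0), np.int64(13)), (np.float64(0.004), np.int64(24)), (np.float64(0.008), np.int64(35)), (np.float64(0.012), np.int64(29)), (np.float64(0.016), np.int64(37)), (np.float64(0.052), np.int64(1)), (np.float64(0.072), np.int64(10)), (np.float64(0.076), np.int64(39)), (np.float64(0.08), np.int64(38)), (np.float64(0.084), np.int64(45)), (np.float64(0.088), np.int64(29))]
0.12 34 [0.02  0.026 0.032]
0.126 20 [0.026 0.029 0.031]
0.132 7 [0.025 0.027 0.028]
0.138 56 [0.021 0.033 0.052]
0.144 58 [0.021 0.046 0.055]
0.15 25 [0.049 0.051 0.054]
0.156 26 [0.049 0.051 0.054]
0.162 9 [0.049 0.051 0.052]
0.168 8 [0.043 0.049 0.052]
cheek x [0.08374083 0.08506854 0.15478606 0.16131856]
board ((456.9488525390625, -334.3670349121094), (85.96428680419922, 52.98044204711914), 67.40543365478516) 291 [0.01313003 0.01627203 0.02403983 0.02780569]
((456.9488525390625, -334.3670349121094), (85.96428680419922, 52.98044204711914), 67.40543365478516)
```

```bash
cat >> h.py <<'E'
from scipy.spatial.transform import Rotation as Rn
def pose():
    o=monitor.get_obs();R=Rn.from_rotvec(o['ee_rot']).as_matrix();return np.array(o['eef_pos']),R,o
def tyaw(R): return np.arctan2(R[1,0],R[0,0])
def suggest(xyz_t,yaw,n):
    """rows for tool-down move, straight, spread over n rows"""
    p,R,o=pose();y0=tyaw(R);d=(yaw-y0+np.pi/2)%np.pi-np.pi/2
    print('at',np.round(p,4),'yaw',round(y0,4),'turn deg',round(np.degrees(d),2),'tilt',np.round(R[:,2],4),'F',np.round(o['ft_force'],2),'t',round(o['clock'],2))
    D=np.array(xyz_t)-p
    for i in range(n):
        a=y0+d*i/n;c,s=np.cos(a),np.sin(a)
        X=np.array([c,s,0]);Y=np.array([s,-c,0])
        st=D/n/.03
        print([[round(float(st@X),2),round(float(st@Y),2),round(float(-st[2]),2)],round(float(-np.degrees(d)/n/5),2)],end=',')
    print()
E
python3 -c "
from h import *
suggest([.457,-.334,.2],np.radians(-22.6),10)"
```

```text
at [ 0.2487 -0.5729  0.2305] yaw -1.161 turn deg 43.92 tilt [-7.0e-04  1.5e-03 -1.0e+00] F [ 0.26 -0.43  0.88] t 0.1
[[-0.45, -0.95, 0.1], -0.88],[[-0.38, -0.99, 0.1], -0.88],[[-0.3, -1.01, 0.1], -0.88],[[-0.22, -1.03, 0.1], -0.88],[[-0.14, -1.05, 0.1], -0.88],[[-0.06, -1.05, 0.1], -0.88],[[0.02, -1.06, 0.1], -0.88],[[0.1, -1.05, 0.1], -0.88],[[0.18, -1.04, 0.1], -0.88],[[0.26, -1.02, 0.1], -0.88],
```

send_rows(plan=[[[-0.45, -0.95, 0.1], -0.88], [[-0.38, -0.99, 0.1], -0.88], [[-0.3, -1.0, 0.1], -0.88], [[-0.22, -1.0, 0.1], -0.88], [[-0.14, -1.0, 0.1], -0.88], [[-0.06, -1.0, 0.1], -0.88], [[0.02, -1.0, 0.1], -0.88], [[0.1, -1.0, 0.1], -0.88], [[0.18, -1.0, 0.1], -0.88], [[0.26, -1.0, 0.1], -0.88]], claw=85)

```text
clock: 0.93
eef_pos: [0.4519, -0.3408, 0.2008]
ee_rot: [-3.082, 0.608, 0.001]
ft_force: [0.2, -1.2, -0.3]
opening: 0.0851
```

send_rows(plan=[[[0.0, -0.3, 0.0], 0], [[0, 0, 0], 0], [[0, 0, 0], 0]])

```text
clock: 1.18
eef_pos: [0.4544, -0.3339, 0.201]
ee_rot: [3.081, -0.614, -0.002]
ft_force: [-1.0, -0.5, -0.7]
opening: 0.085
```

```bash
python3 - <<'E'
from h import *
w=take('wrist','w1')
im=cv2.resize(w['image'],(800,600),interpolation=cv2.INTER_CUBIC)[:,:,::-1];cv2.imwrite('pics/w1b.png',im)
suggest([.457,-.334,.2],np.radians(-22.6),1)
P=xyz(w);Q=P.reshape(-1,3)
m=(abs(Q[:,0]-.457)<.09)&(abs(Q[:,1]+.334)<.09)&(Q[:,2]>.011)&(Q[:,2]<.03)
print(m.sum(),cv2.minAreaRect(Q[m][:,:2].astype(np.float32)*1000))
E
```

```text
at [ 0.4539 -0.3349  0.2011] yaw -0.3951 turn deg 0.04 tilt [-1.2e-03 -6.0e-04 -1.0e+00] F [ 0.54 -0.21 -0.09] t 1.23
[[0.08, -0.07, 0.04], -0.01],
2852 ((457.3001708984375, -334.29840087890625), (83.47491455078125, 49.7178840637207), 66.33642578125)
```

View pics/w1b.png

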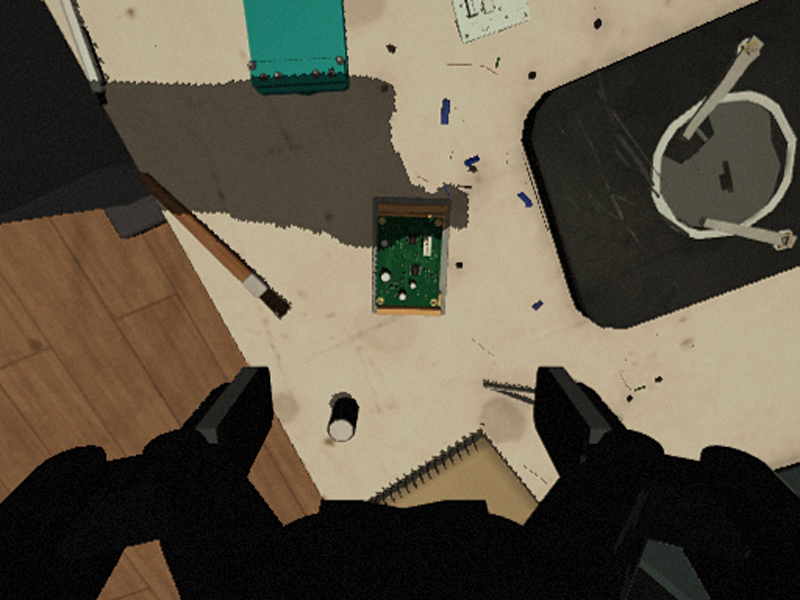

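The wrist image shows the board at (410,256) on its rest, with orange strips at the ends, almost aligned with the tool. I'll measure the green area.

```bash
python3 - <<'E'
from h import *
w=load('w1');P=xyz(w);I=w['image'].astype(int)
roi=np.zeros(I.shape[:2],bool);roi[125:205,232:295]=1
g=roi&(I[...,1]>I[...,0]+12)&(I[...,1]>I[...,2]+5)
n,l,st,_=cv2.connectedComponentsWithStats(g.astype(np.uint8));k=1+np.argmax(st[1:,4]);g=l==k
v,u=np.nonzero(g);K=w['camera_matrix']
c=-w['R'].T@w['t']
r=np.stack([(u-K[0,2])/K[0,0],(v-K[1,2])/K[1,1],np.ones(len(u))],-1)@w['R']
X=c+r*((.016-c[2])/r[:,2])[:,None]
rect=cv2.minAreaRect(X[:,:2].astype(np.float32)*1000);print(rect,st[k])
m=roi&(P[...,2]>.012);print('rest',cv2.minAreaRect(P[m][:,:2].astype(np.float32)*1000))
z=P[125:205,232:295,2]*1000
print(np.round(z[::5,::5]).astype(int))
E
```

```text
((455.8907470703125, -334.1494140625), (67.45272827148438, 48.12172317504883), 65.63622283935547) [ 240  139   43   57 1757]
rest ((463.0633850097656, -321.0502624511719), (112.43018341064453, 49.67018508911133), 66.19612121582031)
[[ 1 -1 -1 -2 -1 -1 -1 -1  0 -2 -2  1 -1]
 [-1 -1  7  6  5  4  3  4  3  3  4  3  0]
 [-1 -1 17 16 17 17 18 16 16 16 17  2 -2]
 [ 0  0 15 14 14 15 15 15 15 14 16  4 -1]
 [-1 -2 15 15 15 15 14 15 16 15 15  2 -2]
 [ 0 -1 13 15 14 14 18 15 15 15 14 -2  0]
 [-1 -1 16 27 16 14 18 15 21 14 15 -2  0]
 [ 0 -1 14 16 14 15 14 14 22 14  3 -1 -1]
 [-1 -2 15 16 15 16 16 16 16 14  2  0 -1]
 [-1 -1 16 16 15 16 15 16 16 15  3 -1  2]
 [-1 -1 15 24 14 15 15 17 15 16  4  1  0]
 [-1 -1 15 24 15 16 18 15 16 15  3 -1 -1]
 [-1 -1 13 16 16 16 14 15 15 15  3 -1  0]
 [-1 -1 15 14 16 24 14 15 15 16 13  0 -1]
 [ 0 -1  9  9 14 15 15 15 14 15  4 -1 -2]
 [-2 -1 17 18 17 17 18 18 16 16  2 -1  0]]
```

```bash
python3 -c "
from h import *
suggest([.4559,-.3341,.06],np.radians(-24.1),5)
suggest([.4559,-.3341,.004],np.radians(-24.1),7)"
```

```text
at [ 0.4539 -0.3349  0.2011] yaw -0.3951 turn deg -1.46 tilt [-1.2e-03 -6.0e-04 -1.0e+00] F [ 0.54 -0.21 -0.09] t 1.23
[[0.01, -0.01, 0.94], 0.06],[[0.01, -0.01, 0.94], 0.06],[[0.01, -0.01, 0.94], 0.06],[[0.01, -0.01, 0.94], 0.06],[[0.01, -0.01, 0.94], 0.06],
at [ 0.4539 -0.3349  0.2011] yaw -0.3951 turn deg -1.46 tilt [-1.2e-03 -6.0e-04 -1.0e+00] F [ 0.54 -0.21 -0.09] t 1.23
[[0.01, -0.01, 0.94], 0.04],[[0.01, -0.01, 0.94], 0.04],[[0.01, -0.01, 0.94], 0.04],[[0.01, -0.01, 0.94], 0.04],[[0.01, -0.01, 0.94], 0.04],[[0.01, -0.01, 0.94], 0.04],[[0.01, -0.01, 0.94], 0.04],
```

send_rows(plan=[[[0.01, -0.01, 0.94], 0.06], [[0.01, -0.01, 0.94], 0.06], [[0.01, -0.01, 0.94], 0.06], [[0.02, -0.01, 0.94], 0.06], [[0.02, -0.01, 0.94], 0.06], [[0, 0, 0], 0], [[0, 0, 0], 0]], claw=68)

```text
clock: 1.82
eef_pos: [0.4557, -0.3342, 0.0595]
ee_rot: [-3.072, 0.657, 0.005]
ft_force: [0.4, 0.2, 0.1]
opening: 0.0679
```

```bash
python3 - <<'E'
from h import *
suggest([.4559,-.3341,.004],np.radians(-24.1),3)
w=take('wrist','w2')
cv2.imwrite('pics/w2b.png',w['image'][:,:,::-1])
print(pix(w,[.4559,-.3341,.016]),pose()[2]['opening'])
E
```

```text
at [ 0.4557 -0.3342  0.0595] yaw -0.4216 turn deg 0.06 tilt [-0.0031  0.0011 -1.    ] F [0.36 0.16 0.13] t 1.82
[[0.0, -0.0, 0.62], -0.0],[[0.0, -0.0, 0.62], -0.0],[[0.0, -0.0, 0.62], -0.0],
[261.67674551 211.59142777] 0.06786656666730165
```

View pics/w2b.png

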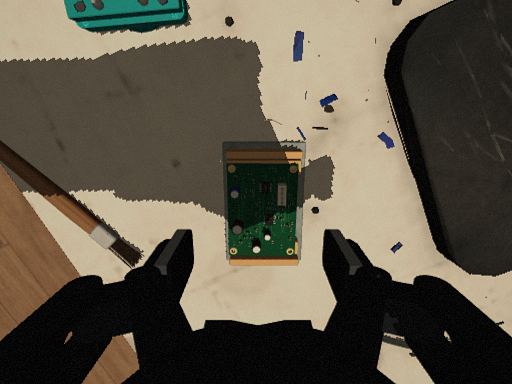

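The board centre is at (264,211), within 2 px of the prediction, with the fingers on either side of it. I go down and grip.

send_rows(plan=[[[0.03, 0, 0.62], 0], [[0, 0, 0.62], 0], [[0, 0, 0.6], 0], [[0, 0, 0], 0], [[0, 0, 0], 0]])

```text
clock: 2.28
eef_pos: [0.4585, -0.3343, 0.0064]
ee_rot: [3.072, -0.655, 0.001]
ft_force: [0.1, -0.8, 1.1]
opening: 0.0676
```

send_rows(plan=[[[0, 0, 0], 0], [[0, 0, 0], 0], [[0, 0, 0], 0], [[0, 0, 0], 0], [[0, 0, 0], 0], [[0, 0, 0], 0]], claw=40)

```text
clock: 2.78
eef_pos: [0.4593, -0.3344, 0.0076]
ee_rot: [3.071, -0.654, 0.005]
ft_force: [-1.3, 0.1, 8.2]
opening: 0.045
```

send_rows(plan=[[[0, 0, -0.2], 0], [[0, 0, -0.5], 0], [[0, 0, -0.9], 0], [[0, 0, -0.9], 0], [[0, 0, -0.9], 0], [[0, 0, 0], 0], [[0, 0, 0], 0]])

```text
clock: 3.37
eef_pos: [0.4593, -0.3343, 0.1098]
ee_rot: [3.071, -0.654, 0.007]
ft_force: [-0.0, 0.2, -0.1]
opening: 0.045
```

```bash
python3 - <<'E'
from h import *
w=take('wrist','w3')
cv2.imwrite('pics/w3b.png',w['image'][:,:,::-1])
p=np.array([.5225,.0709]);th=.1724
c,s=np.cos(th),np.sin(th);t=p+np.array([[c,-s],[s,c]])@[-.0722,.0459];print('carrier',t)
suggest([t[0],t[1],.15],th,15)
E
```

```text
carrier [0.44349628 0.10373386]
at [ 0.4584 -0.3338  0.1083] yaw -0.4195 turn deg 33.91 tilt [ 0.0015 -0.0015 -1.    ] F [-0.28 -0.03 -0.07] t 3.42
[[-0.43, -0.87, -0.09], -0.45],[[-0.39, -0.89, -0.09], -0.45],[[-0.36, -0.91, -0.09], -0.45],[[-0.32, -0.92, -0.09], -0.45],[[-0.28, -0.93, -0.09], -0.45],[[-0.25, -0.94, -0.09], -0.45],[[-0.21, -0.95, -0.09], -0.45],[[-0.17, -0.96, -0.09], -0.45],[[-0.13, -0.96, -0.09], -0.45],[[-0.1, -0.97, -0.09], -0.45],[[-0.06, -0.97, -0.09], -0.45],[[-0.02, -0.97, -0.09], -0.45],[[0.02, -0.97, -0.09], -0.45],[[0.06, -0.97, -0.09], -0.45],[[0.1, -0.97, -0.09], -0.45],
```

View pics/w3b.png

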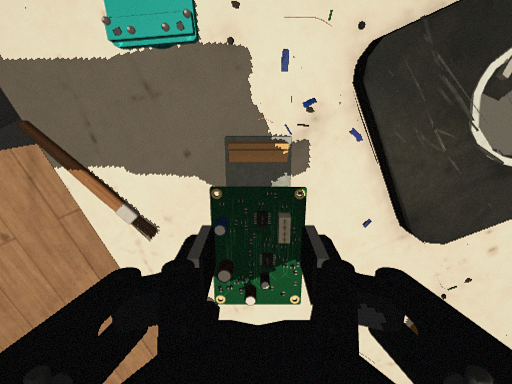

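The board is held squarely, spanning rows 187–304 and columns 212–306. I measure its in-hand offset, then carry it over.

```bash
cat >> h.py <<'E'
def inhand(w,roi):
    P=xyz(w);I=w['image'].astype(int);p,R,o=pose()
    M=np.zeros(I.shape[:2],bool);M[roi[0]:roi[1],roi[2]:roi[3]]=1
    g=M&(I[...,1]>I[...,0]+12)&(I[...,1]>I[...,2]+5)
    zb=np.median(P[g][:,2]);v,u=np.nonzero(g);K=w['camera_matrix'];c=-w['R'].T@w['t']
    r=np.stack([(u-K[0,2])/K[0,0],(v-K[1,2])/K[1,1],np.ones(len(u))],-1)@w['R']
    X=c+r*((zb-c[2])/r[:,2])[:,None];L=(X-p)@R
    print('board top z rel tcp',zb-p[2],'rect in tool (mm)',cv2.minAreaRect(L[:,:2].astype(np.float32)*1000))
E
python3 - <<'E'
from h import *
inhand(load('w3'),(180,312,205,315))
E
```

```text
board top z rel tcp 0.008500606598575683 rect in tool (mm) ((-1.6143741607666016, 1.3704681396484375), (47.9439582824707, 67.77792358398438), 0.31740817427635193)
```

send_rows(plan=[[[-0.43, -0.87, -0.09], -0.45], [[-0.39, -0.89, -0.09], -0.45], [[-0.36, -0.91, -0.09], -0.45], [[-0.32, -0.92, -0.09], -0.45], [[-0.28, -0.93, -0.09], -0.45], [[-0.25, -0.94, -0.09], -0.45], [[-0.21, -0.95, -0.09], -0.45], [[-0.17, -0.96, -0.09], -0.45], [[-0.13, -0.96, -0.09], -0.45], [[-0.1, -0.97, -0.09], -0.45]])

```text
clock: 4.25
eef_pos: [0.4473, -0.0405, 0.1335]
ee_rot: [-3.141, 0.039, 0.003]
ft_force: [0.6, -0.5, 0.1]
opening: 0.045
```

send_rows(plan=[[[-0.06, -0.97, -0.09], -0.45], [[-0.02, -0.97, -0.09], -0.45], [[0.02, -0.97, -0.09], -0.45], [[0.06, -0.97, -0.09], -0.45], [[0.1, -0.97, -0.09], -0.45], [[0, 0, 0], 0], [[0, 0, 0], 0], [[0, 0, 0], 0]])

```text
clock: 4.92
eef_pos: [0.4431, 0.1033, 0.1469]
ee_rot: [3.13, 0.266, -0.003]
ft_force: [0.2, 0.3, -0.5]
opening: 0.0445
```

```bash
python3 - <<'E'
from fit import *
suggest([.4435,.1037,.15],.1724,1)
w=take('wrist','w4');cv2.imwrite('pics/w4b.png',w['image'][:,:,::-1])
inhand(w,(180,312,205,315))
d=take('side','d4')
for n,s in (('wrist',w),('side',d)):
    P=xyz(s);print(n,fit_track(P)[:3])
E
```

```text
at [0.4431 0.1033 0.1469] yaw 0.1697 turn deg 0.15 tilt [-1.7e-03 -8.0e-04 -1.0e+00] F [ 0.22  0.33 -0.47] t 4.92
[[0.02, -0.01, -0.1], -0.03],
board top z rel tcp 0.007082325128200256 rect in tool (mm) ((-1.9611015319824219, -0.6539840698242188), (47.964500427246094, 68.26345825195312), 0.13548940420150757)
wrist (array([0.52620244, 0.0709142 , 0.19521922]), np.float64(0.011407172646930634), 1525)
side (array([0.5226902 , 0.07121499, 0.17459636]), np.float64(0.0027118304152363632), 391)
```

View pics/w4b.png

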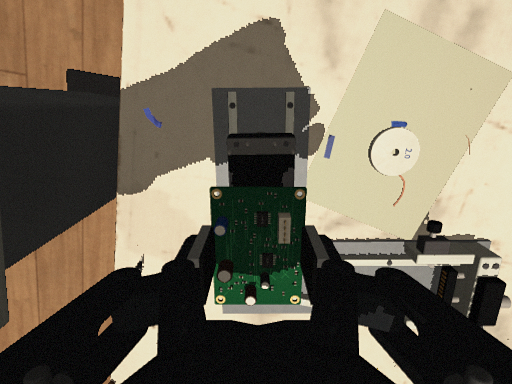

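The wrist view shows the carrier's tail ledge at (228–295, 133–152), ahead of the held board. The spool is at (396,152) and the head lower right. I now measure the ledge in the same image, relative to the board.

```bash
python3 - <<'E'
from fit import *
w=load('w4');p,R,o=pose();P=xyz(w);L=(P-p)@R*1000
Z=P[...,2]
roi=np.zeros(Z.shape,bool);roi[125:186,220:305]=1
for n,(a,b) in dict(ledge=(.0315,.039),deck=(.0225,.0315),rail=(.0135,.019),bed=(.003,.009)).items():
    m=roi&(Z>a)&(Z<b);Q=L[m][:,:2]
    print(n,m.sum(),np.round(np.percentile(Q,[1,50,99],axis=0),1).tolist(),cv2.minAreaRect(Q.astype(np.float32)))
# row-wise ledge extents
for r in range(126,160,2):
    m=roi[r]&(Z[r]>.0315)&(Z[r]<.039)
    if m.any(): print(r,m.sum(),np.round([L[r][m][:,0].min(),L[r][m][:,0].max(),L[r][m][:,1].mean(),Z[r][m].mean()*1000],1))
# yaw of rails in tool frame using entry leg rail columns above carrier
m=np.zeros(Z.shape,bool);m[90:130,215:310]=1;m&=(Z>.013)&(Z<.019)
for sgn in (0,1):
    k=m&((np.arange(512)[None]>260)==sgn);q=L[k][:,:2];f=np.polyfit(q[:,1],q[:,0],1);print('rail slope deg',np.degrees(np.arctan(f[0])),'x at y=-60',np.polyval(f,-60),k.sum())
E
python3 -c "
import cv2;i=cv2.imread('pics/w4.png')[85:195,200:320];cv2.imwrite('pics/w4c.png',cv2.resize(i,None,fx=5,fy=5,interpolation=cv2.INTER_CUBIC))"
```

```text
ledge 1088 [[-28.9, -44.7], [1.1, -37.7], [30.3, -30.4]] ((0.88409423828125, -37.50590896606445), (14.707263946533203, 60.66253662109375), 89.99547576904297)
deck 2332 [[-29.0, -47.5], [1.2, -16.3], [31.4, 0.7]] ((1.1040802001953125, -23.517837524414062), (48.885459899902344, 62.010189056396484), 89.71794891357422)
rail 168 [[-28.9, -54.8], [-0.2, -50.6], [31.5, -46.9]] ((1.2674179077148438, -50.54658126831055), (8.399267196655273, 60.495243072509766), 89.90410614013672)
bed 1515 [[-40.0, -54.0], [9.2, -34.7], [45.2, 6.3]] ((2.5976333618164062, -23.639163970947266), (61.0528564453125, 86.67987823486328), 89.80342864990234)
138 36 [ -9.6  30.1 -44.7  33.2]
140 68 [-29.   30.4 -43.   34.1]
142 68 [-29.   30.3 -41.3  34.5]
144 63 [-29.1  30.5 -39.5  34.5]
146 65 [-29.1  30.4 -37.8  34.5]
148 68 [-29.2  30.4 -35.9  34. ]
150 68 [-29.4  30.2 -34.2  34.3]
152 64 [-28.9  31.2 -32.4  34.4]
154 57 [-28.9  29.2 -30.6  34.3]
rail slope deg -0.01161725582306426 x at y=-60 -25.42094802332674 330
rail slope deg 0.1399659922788904 x at y=-60 27.312986306029984 334
```

View pics/w4c.png

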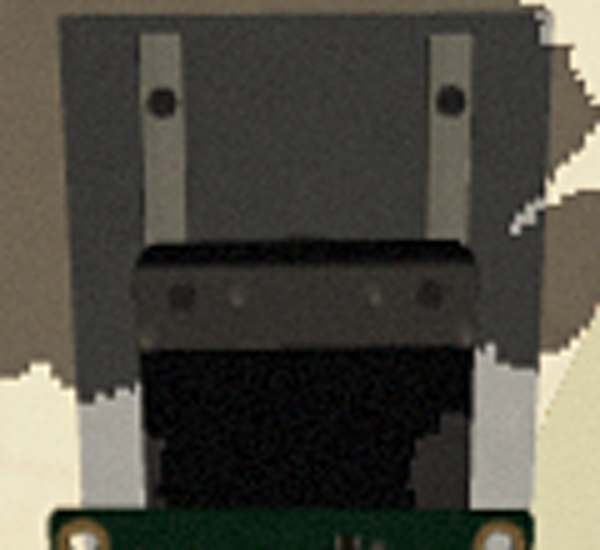

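Ledge, deck and rails put the carrier centre at about (+1, −2) mm in the tool frame, and the board reads (−2, −0.7). I lower to just above the pins and re-measure there, where parallax and bias cancel.

send_rows(plan=[[[0.02, -0.02, 0.6], 0], [[0.02, -0.02, 0.7], 0], [[0.02, 0, 0.7], 0], [[0, 0, 0.5], 0], [[0, 0, 0.3], 0], [[0, 0, 0], 0], [[0, 0, 0], 0], [[0, 0, 0], 0]])

```text
clock: 5.68
eef_pos: [0.4457, 0.1053, 0.0642]
ee_rot: [-3.13, -0.265, -0.001]
ft_force: [0.4, -0.2, -0.1]
opening: 0.0447
```

```bash
cat > m.py <<'E'
import sys
from fit import *
f=sys.argv[1]
w=take('wrist',f);suggest([.4435,.1037,.06],.1724,1)
inhand(w,(170,330,200,325))
p,R,o=pose();P=xyz(w);L=(P-p)@R*1000;Z=P[...,2]
roi=np.zeros(Z.shape,bool);roi[20:186,180:345]=1
Lm=(abs(L[...,0])<36)&(L[...,1]<-25)&(L[...,1]>-60)&roi
for n,(a,b) in dict(ledge=(.0315,.039),deck=(.0225,.0315)).items():
    m=Lm&(Z>a)&(Z<b);Q=L[m][:,:2];print(n,m.sum(),cv2.minAreaRect(Q.astype(np.float32)),np.round(np.percentile(Q,[1,99],axis=0),1).tolist())
i=w['image'][20:330,150:370,::-1];cv2.imwrite(f'pics/{f}c.png',cv2.resize(i,None,fx=1.9,fy=1.9,interpolation=cv2.INTER_CUBIC))
E
python3 m.py w5
```

```text
at [0.4459 0.1054 0.0644] yaw 0.1692 turn deg 0.18 tilt [ 1.4e-03  3.0e-04 -1.0e+00] F [-0.11  0.66 -0.64] t 5.73
[[-0.09, 0.04, 0.15], -0.04],
board top z rel tcp 0.006967096904480108 rect in tool (mm) ((-2.072000503540039, -0.08786773681640625), (47.99559020996094, 68.18276977539062), 0.15205812454223633)
ledge 2237 ((-2.4538631439208984, -35.093421936035156), (14.611907958984375, 60.92857360839844), 89.4062728881836) [[-32.0, -42.3], [27.3, -27.9]]
deck 804 ((-2.602102279663086, -35.1373176574707), (20.734725952148438, 61.577537536621094), 89.51482391357422) [[-31.8, -45.6], [27.1, -25.1]]
```

View pics/w5c.png

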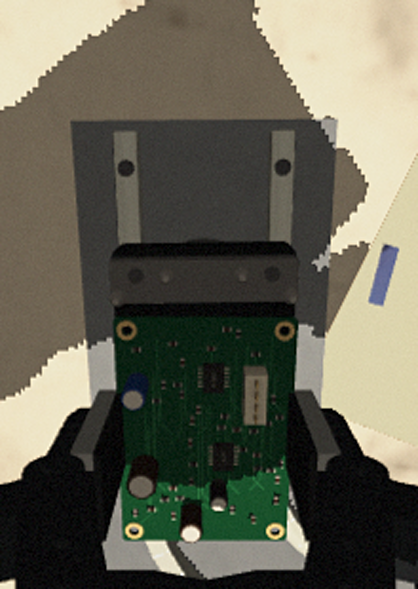

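The board and carrier now agree within about 0.4 mm in x and 0.6 mm in y. I apply those small corrections and lower.

send_rows(plan=[[[-0.01, 0.02, 0.2], 0], [[0, 0, 0.25], 0], [[0, 0, 0.25], 0], [[0, 0, 0.2], 0], [[0, 0, 0.1], 0], [[0, 0, 0], 0], [[0, 0, 0], 0], [[0, 0, 0], 0]])

```text
clock: 6.4
eef_pos: [0.4451, 0.105, 0.0336]
ee_rot: [-3.13, -0.267, -0.0]
ft_force: [0.9, 0.2, -0.6]
opening: 0.0448
```

send_rows(plan=[[[0, 0, 0.05], 0], [[0, 0, 0], 0], [[0, 0, 0], 0]])

```text
clock: 6.65
eef_pos: [0.4452, 0.1048, 0.0322]
ee_rot: [-3.13, -0.266, -0.0]
ft_force: [0.1, 0.1, -0.7]
opening: 0.0447
```

send_rows(plan=[[[0, 0, 0.05], 0], [[0, 0, 0], 0], [[0, 0, 0], 0]])

```text
clock: 6.9
eef_pos: [0.4451, 0.1048, 0.0306]
ee_rot: [3.13, 0.266, -0.0]
ft_force: [0.7, -0.1, 0.2]
opening: 0.0449
```

send_rows(plan=[[[0, 0, 0.04], 0], [[0, 0, 0], 0], [[0, 0, 0], 0]])

```text
clock: 7.15
eef_pos: [0.4451, 0.1048, 0.0293]
ee_rot: [-3.13, -0.266, 0.0]
ft_force: [0.2, -0.8, -0.4]
opening: 0.0446
```

```bash
sed -i 's/^take.*//' m.py; python3 m.py w6; cp pics/w6c.png /dev/null; python3 -c "
from h import *
w=load('w6');print(-w['R'].T@w['t'])"
```

```text
at [0.4451 0.1048 0.0294] yaw 0.1698 turn deg 0.15 tilt [-0.e+00  1.e-04 -1.e+00] F [-0.77 -0.59 -0.5 ] t 7.2
[[-0.06, 0.03, -1.02], -0.03],
board top z rel tcp 0.0070971663682532216 rect in tool (mm) ((-1.8906478881835938, 0.1159820556640625), (48.27101135253906, 67.68034362792969), 0.09991542994976044)
ledge 2202 ((-1.4983844757080078, -38.44358825683594), (9.519394874572754, 61.038780212402344), 89.87532043457031) [[-31.1, -42.9], [28.2, -33.9]]
deck 1083 ((-1.4766578674316406, -44.06039810180664), (3.792914867401123, 61.578460693359375), 89.37648010253906) [[-31.0, -46.0], [28.0, -42.1]]
[0.43094703 0.17615997 0.17093275]
```

send_rows(plan=[[[0, 0, 0.04], 0], [[0, 0, 0], 0], [[0, 0, 0], 0]])

```text
clock: 7.45
eef_pos: [0.4453, 0.1049, 0.0286]
ee_rot: [3.13, 0.267, 0.001]
ft_force: [-1.1, -0.5, 6.9]
opening: 0.0447
```

send_rows(plan=[[[0, 0, 0.03], 0], [[0, 0, 0], 0], [[0, 0, 0], 0]])

```text
clock: 7.7
eef_pos: [0.4453, 0.1049, 0.0284]
ee_rot: [3.13, 0.267, 0.002]
ft_force: [-4.6, -1.7, 18.4]
opening: 0.0448
```

Seated with firm contact. I ease back up and release.

send_rows(plan=[[[0, 0, -0.05], 0], [[0, 0, 0], 0], [[0, 0, 0], 0]])

```text
clock: 7.95
eef_pos: [0.4451, 0.1048, 0.0288]
ee_rot: [-3.13, -0.266, -0.0]
ft_force: [-1.0, 0.7, -0.9]
opening: 0.0446
```

send_rows(plan=[[[0, 0, 0], 0], [[0, 0, 0], 0], [[0, 0, 0], 0], [[0, 0, 0], 0], [[0, 0, 0], 0]], claw=68)

```text
clock: 8.37
eef_pos: [0.4451, 0.1048, 0.0287]
ee_rot: [-3.13, -0.266, 0.0]
ft_force: [-0.6, 0.4, -1.0]
opening: 0.0679
```

send_rows(plan=[[[0, 0, -0.3], 0], [[0, 0, -0.7], 0], [[0, 0, -1], 0], [[0, 0, -1], 0], [[0, 0, -1], 0], [[0, 0, 0], 0], [[0, 0, 0], 0]])

```text
clock: 8.95
eef_pos: [0.446, 0.105, 0.1508]
ee_rot: [-3.13, -0.266, -0.006]
ft_force: [-0.1, 0.7, -0.3]
opening: 0.0678
```

```bash
python3 m.py w7; python3 - <<'E'
from h import *
w=load('w7');i=w['image'][60:340,130:390,::-1];cv2.imwrite('pics/w7d.png',cv2.resize(i,None,fx=2.1,fy=2.1,interpolation=cv2.INTER_CUBIC))
E
```

```text
at [0.4452 0.1046 0.1495] yaw 0.1693 turn deg 0.18 tilt [ 1.4e-03 -2.0e-04 -1.0e+00] F [-0.83  0.27 -0.49] t 9.0
[[-0.06, 0.02, 2.98], -0.04],
board top z rel tcp -0.11367858493508545 rect in tool (mm) ((-2.0102367401123047, 9.293014526367188), (48.24536895751953, 48.43248748779297), 0.17632290720939636)
ledge 1298 ((-1.45172119140625, -33.956077575683594), (17.962064743041992, 61.119876861572266), 89.63623046875) [[-31.5, -42.9], [28.6, -25.1]]
deck 309 ((-1.656789779663086, -35.336700439453125), (21.28546905517578, 61.34092712402344), 89.3585433959961) [[-31.5, -46.2], [28.5, -25.1]]
```

View pics/w7d.png

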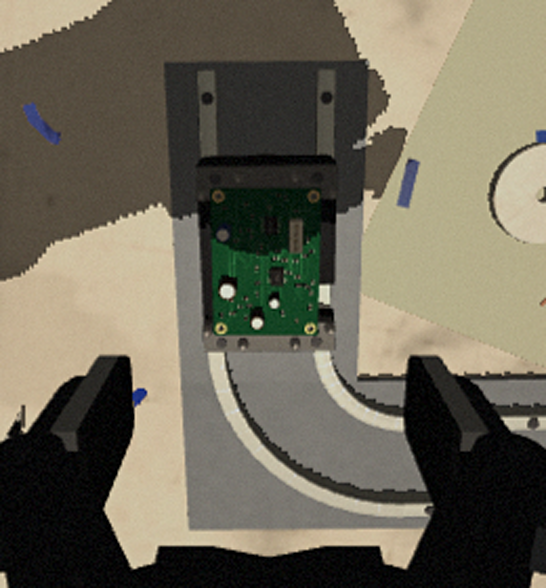

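The board lies square between the ledges at about (265,262) in the crop, its top at the right height, so it is seated. Now I plan the push path.

```bash
cat > path.py <<'E'
from h import *
from scipy.optimize import brentq
T=np.array([.5236,.0714]);TH=.1715;OFF=.011;ZP=.0200
Rt=np.array([[np.cos(TH),-np.sin(TH)],[np.sin(TH),np.cos(TH)]])
r=.0725;ARC=r*np.pi/2
def cl(a): # centre line, a=0 at bend start
    if a<0: return np.array([-r,-a])
    if a<ARC: return -r*np.array([np.cos(a/r),np.sin(a/r)])
    return np.array([a-ARC,-r])
def carrier(a): # a = front disc arc position
    f=cl(a);b=brentq(lambda b:np.linalg.norm(cl(b)-f)-.05,a-.0600,a-.03)
    g=cl(b);d=f-g;return (f+g)/2,np.arctan2(d[1],d[0])
def tool(a,off=None): # world tcp xy and tool yaw when carrier is at a
    o,y=carrier(a);u=np.array([np.cos(y),np.sin(y)]);q=o-u*(.046+(OFF if off is None else off))
    return T+Rt@q, y+np.pi/2+TH  # tool +y along travel
def locate():
    p,R,o=pose();y=tyaw(R)
    from scipy.optimize import minimize_scalar
    g=np.linspace(-.13,.22,351)
    a=min(g,key=lambda a:np.linalg.norm(tool(a)[0]-p[:2]))
    return minimize_scalar(lambda a:np.linalg.norm(tool(a)[0]-p[:2]),bounds=(a-.002,a+.002),method='bounded').x
def rows(step,n=10):
    p,R,o=pose();y0=tyaw(R);a=locate()
    tx,ty=tool(a);u=np.array([np.sin(y0),-np.cos(y0)])
    print('a',round(a*1000,1),'carrier x,y mm',np.round(carrier(a)[0]*1000,1),'lat err',np.round((tx-p[:2])@[u[1],-u[0]]*1000,2),'yaw err deg',round(np.degrees((ty-y0+np.pi/2)%np.pi-np.pi/2),2),'z',round(p[2],4),'F',np.round(o['ft_force'],1),'along',round(o['ft_force'][:2]@u,1),'t',round(o['clock'],2),'j7',np.round(o['joint_pos'],2))
    cp,cy=p[:2].copy(),y0
    for i in range(1,n+1):
        t,yy=tool(a+step*i);dy=(yy-cy+np.pi/2)%np.pi-np.pi/2;dy=np.clip(dy,-.08,.08)
        X=np.array([np.cos(cy),np.sin(cy)]);Y=np.array([np.sin(cy),-np.cos(cy)]);d=(t-cp)/.03
        r_=[[round(float(d@X),2),round(float(d@Y),2),round((p[2]-ZP)/.03,2) if i==1 else 0],round(float(-np.degrees(dy)/5),2)]
        print(r_,end=', ')
        cp=cp+.03*(X*r_[0][0]+Y*r_[0][1]);cy=cy+np.radians(-5*r_[1])
    print()
E
python3 - <<'E'
from path import *
a0=.025-.0462   # front disc arc pos now
t,y=tool(a0,.011+.012);print(t,y);suggest([t[0],t[1],.12],TH,4)
rows(.002,1)
E
```

```text
[0.43250349 0.17253711] 0.1715
at [0.4452 0.1046 0.1495] yaw 0.1693 turn deg 0.13 tilt [ 1.4e-03 -2.0e-04 -1.0e+00] F [-0.83  0.27 -0.49] t 9.0
[[-0.01, -0.58, 0.25], -0.01],[[-0.01, -0.58, 0.25], -0.01],[[-0.01, -0.58, 0.25], -0.01],[[-0.01, -0.58, 0.25], -0.01],
a 34.4 carrier x,y mm [-68.5  -8.5] lat err 6.02 yaw err deg 9.35 z 0.1495 F [-0.8  0.3 -0.5] along -0.4 t 9.0 j7 [ 0.2   0.4  -0.67  2.04  0.34  0.81 -0.5 ]
[[-0.22, 0.01, np.float64(4.32)], -0.92],
```

send_rows(plan=[[[0, -0.58, 0.25], -0.01], [[-0.01, -0.58, 0.25], -0.01], [[-0.01, -0.58, 0.25], -0.01], [[-0.01, -0.58, 0.25], 0], [[0, 0, 0], 0], [[0, 0, 0], 0], [[0, 0, 0], 0]], claw=0)

```text
clock: 9.58
eef_pos: [0.4319, 0.1725, 0.1182]
ee_rot: [3.129, 0.271, -0.003]
ft_force: [0.9, 0.0, 0.5]
opening: 0.0
```

send_rows(plan=[[[0, 0, 0.8], 0], [[0, 0, 0.8], 0], [[0, 0, 0.8], 0], [[0, 0, 0.6], 0], [[0, 0, 0.25], 0], [[0, 0, 0], 0], [[0, 0, 0], 0]])

```text
clock: 10.17
eef_pos: [0.4325, 0.1728, 0.0216]
ee_rot: [3.13, 0.269, -0.0]
ft_force: [0.1, -0.1, 0.1]
opening: -0.0
```

```bash
python3 -c "
from path import *
rows(.002,10)
w=take('wrist','w8');cv2.imwrite('pics/w8b.png',w['image'][:,:,::-1])
p,R,o=pose();P=xyz(w);L=(P-p)@R*1000;Z=P[...,2]
m=(abs(L[...,0])<20)&(L[...,1]>0)&(L[...,1]<60)&(Z>.015)&(Z<.045)
import collections
h,e=np.histogram(L[m][:,1],np.arange(0,60,3));print(h)
"
```

```text
a -33.5 carrier x,y mm [-72.5  58.5] lat err 0.08 yaw err deg -0.02 z 0.0216 F [ 0.1 -0.1  0.1] along 0.1 t 10.17 j7 [-0.1   0.61 -0.49  2.15  0.58  0.51 -0.86]
[[-0.0, 0.07, np.float64(0.05)], 0.0], [[-0.0, 0.06, 0], 0.0], [[-0.0, 0.07, 0], 0.0], [[-0.0, 0.07, 0], 0.0], [[-0.0, 0.06, 0], 0.0], [[-0.0, 0.07, 0], 0.0], [[-0.0, 0.07, 0], 0.0], [[-0.0, 0.06, 0], 0.0], [[-0.0, 0.07, 0], 0.0], [[-0.0, 0.07, 0], 0.0], 
[ 0  0  0  0  0  0  0  0  0 17 49 61 54 44  1  0  0  0  0]
```

View pics/w8b.png

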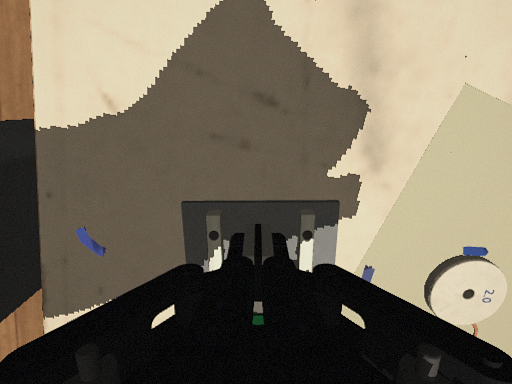

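The shut fingers stand central between the rails, behind the carrier (tips near (258,240)). I start pushing.

send_rows(plan=[[[0, 0.06, 0.04], 0], [[0, 0.06, 0], 0], [[0, 0.06, 0], 0], [[0, 0.06, 0], 0], [[0, 0.06, 0], 0], [[0, 0.05, 0], 0], [[0, 0.04, 0], 0], [[0, 0.04, 0], 0]])

```text
clock: 10.88
eef_pos: [0.4346, 0.1604, 0.0201]
ee_rot: [-3.13, -0.27, 0.0]
ft_force: [0.7, -0.5, -0.0]
opening: 0.0001
```

send_rows(plan=[[[0, 0.04, 0], 0], [[0, 0.04, 0], 0], [[0, 0.04, 0], 0], [[0, 0.04, 0], 0], [[0, 0.04, 0], 0]])

```text
clock: 11.3
eef_pos: [0.4356, 0.1547, 0.0201]
ee_rot: [-3.13, -0.271, -0.0]
ft_force: [-0.6, 1.2, -0.5]
opening: -0.0
```

```bash
cat > where.py <<'E'
from path import *
import sys
# loaded carrier seen by the side camera: board green + ledge points above 32 mm
d=take('side',sys.argv[1]);P=xyz(d).reshape(-1,3);L=(P[:,:2]-T)@Rt
m=(P[:,2]>.031)&(P[:,2]<.05)&(L[:,0]>-.115)&(L[:,0]<.075)&(L[:,1]>-.115)&(L[:,1]<.12)
I=d['image'].reshape(-1,3).astype(int)
g=(I[:,1]>I[:,0]+12)&(I[:,1]>I[:,2]+5)&(abs(L)<.13).all(1)&(P[:,2]>.03)
print('green',g.sum(),cv2.minAreaRect(L[g].astype(np.float32)*1000))
E
python3 where.py d9; python3 -c "
from path import *
rows(.0025,10)"
```

```text
green 74 ((-92.720947265625, 57.492679595947266), (35.27579116821289, 107.1919937133789), 9.382650375366211)
a -14.8 carrier x,y mm [-72.5  39.8] lat err -0.0 yaw err deg -0.05 z 0.0201 F [-0.   0.2  0.1] along -0.2 t 11.35 j7 [-0.07  0.6  -0.49  2.16  0.59  0.5  -0.83]
[[-0.0, 0.08, np.float64(0.0)], 0.01], [[-0.0, 0.09, 0], -0.0], [[-0.0, 0.08, 0], -0.0], [[-0.0, 0.08, 0], -0.0], [[-0.0, 0.09, 0], -0.0], [[-0.0, 0.08, 0], -0.0], [[-0.0, 0.08, 0], -0.01], [[-0.0, 0.09, 0], -0.03], [[-0.01, 0.08, 0], -0.05], [[-0.01, 0.08, 0], -0.08],
```

```bash
python3 - <<'E'
from path import *
for f in ('d0','d9'):
    d=load(f);P=xyz(d).reshape(-1,3);L=(P[:,:2]-T)@Rt*1000
    m=(P[:,2]>.031)&(P[:,2]<.039)&(abs(L[:,0]+72.5)<36)&(L[:,1]>-40)&(L[:,1]<120)
    h,e=np.histogram(L[m][:,1],np.arange(-40,120,4));print(f,[(int(x),int(k)) for x,k in zip(e,h) if k])
E
```

```text
d0 [(0, 14), (4, 27), (8, 35), (12, 39), (16, 28), (48, 1), (72, 16), (76, 39), (80, 42), (84, 46), (88, 23)]
d9 [(-4, 11), (0, 20), (4, 10), (8, 18), (12, 16), (16, 10), (20, 5), (24, 5), (28, 4), (32, 3), (44, 1), (48, 3), (52, 5), (56, 5), (60, 2), (64, 1), (72, 3), (76, 4), (80, 6), (84, 2), (88, 2), (92, 2), (96, 1), (100, 3), (104, 12), (108, 11)]
```

The nose ledge has moved about 4 mm toward the bend, so contact is made at about 1 N. I set the finger half-width to 9.5 mm and continue.

```bash
sed -i 's/OFF=.011/OFF=.0095/' path.py; python3 -c "
from path import *
rows(.0025,20)"
```

```text
a -16.3 carrier x,y mm [-72.5  41.3] lat err -0.0 yaw err deg -0.05 z 0.0201 F [-0.   0.2  0.1] along -0.2 t 11.35 j7 [-0.07  0.6  -0.49  2.16  0.59  0.5  -0.83]
[[-0.0, 0.08, np.float64(0.0)], 0.01], [[-0.0, 0.09, 0], -0.0], [[-0.0, 0.08, 0], -0.0], [[-0.0, 0.08, 0], -0.0], [[-0.0, 0.09, 0], -0.0], [[-0.0, 0.08, 0], -0.0], [[-0.0, 0.08, 0], -0.0], [[-0.0, 0.09, 0], -0.02], [[-0.01, 0.08, 0], -0.04], [[-0.0, 0.08, 0], -0.06], [[-0.01, 0.09, 0], -0.08], [[-0.01, 0.08, 0], -0.1], [[-0.01, 0.08, 0], -0.12], [[-0.02, 0.08, 0], -0.13], [[-0.01, 0.08, 0], -0.16], [[-0.03, 0.08, 0], -0.17], [[-0.02, 0.09, 0], -0.2], [[-0.03, 0.08, 0], -0.21], [[-0.02, 0.08, 0], -0.23], [[-0.04, 0.08, 0], -0.25],
```

send_rows(plan=[[[0, 0.08, 0], 0.01], [[0, 0.09, 0], 0], [[0, 0.08, 0], 0], [[0, 0.08, 0], 0], [[0, 0.09, 0], 0], [[0, 0.08, 0], 0], [[0, 0.08, 0], 0], [[0, 0.09, 0], -0.02], [[-0.01, 0.08, 0], -0.04], [[0, 0.08, 0], -0.06]])

```text
clock: 12.18
eef_pos: [0.4396, 0.1298, 0.0201]
ee_rot: [-3.129, -0.286, -0.0]
ft_force: [0.0, 0.1, 0.4]
opening: 0.0001
```

```bash
python3 -c "
from path import *
rows(.0025,10)"
```

```text
a 8.7 carrier x,y mm [-72.2  16.4] lat err -0.02 yaw err deg -0.03 z 0.0201 F [0.  0.1 0.4] along -0.1 t 12.18 j7 [-0.01  0.6  -0.49  2.17  0.6   0.5  -0.78]
[[-0.01, 0.08, np.float64(0.0)], -0.07], [[-0.01, 0.09, 0], -0.1], [[-0.01, 0.08, 0], -0.12], [[-0.01, 0.08, 0], -0.13], [[-0.02, 0.08, 0], -0.16], [[-0.02, 0.08, 0], -0.17], [[-0.03, 0.08, 0], -0.2], [[-0.02, 0.08, 0], -0.21], [[-0.03, 0.08, 0], -0.23], [[-0.03, 0.08, 0], -0.25],
```

send_rows(plan=[[[-0.01, 0.08, 0], -0.07], [[-0.01, 0.09, 0], -0.1], [[-0.01, 0.08, 0], -0.12], [[-0.01, 0.08, 0], -0.13], [[-0.02, 0.08, 0], -0.16], [[-0.02, 0.08, 0], -0.17], [[-0.03, 0.08, 0], -0.2], [[-0.02, 0.08, 0], -0.21], [[-0.03, 0.08, 0], -0.23], [[-0.03, 0.08, 0], -0.25]])

```text
clock: 13.02
eef_pos: [0.4396, 0.1048, 0.0201]
ee_rot: [3.1, 0.512, -0.0]
ft_force: [-0.4, 1.0, 0.3]
opening: -0.0002
```

```bash
cat > look.py <<'E'
from path import *
import sys
def seen(f):
    d=take('side',f);P=xyz(d).reshape(-1,3);L=(P[:,:2]-T)@Rt*1000
    I=d['image'].reshape(-1,3).astype(int)
    g=(I[:,1]>I[:,0]+15)&(I[:,1]>I[:,2]+5)&(P[:,2]>.028)&(P[:,2]<.04)&(L[:,0]<90)&(L[:,0]>-110)&(L[:,1]>-110)&(L[:,1]<100)
    im=np.zeros(d['image'].shape[:2],np.uint8);im.reshape(-1)[g]=1
    n,l,st,_=cv2.connectedComponentsWithStats(im)
    if n>1:
        k=1+np.argmax(st[1:,4]);q=L[(l==k).reshape(-1)];print('board seen (track mm)',len(q),cv2.minAreaRect(q.astype(np.float32)))
seen(sys.argv[1])
rows(.0025,10)
E
python3 look.py d10
```

```text
board seen (track mm) 17 ((-83.74971008300781, -2.740424156188965), (24.780227661132812, 6.129076957702637), 73.5210952758789)
a 34.3 carrier x,y mm [-68.5  -8.3] lat err 0.01 yaw err deg 0.18 z 0.02 F [ 0.5 -0.4  0.4] along 0.6 t 13.07 j7 [ 0.07  0.6  -0.53  2.19  0.64  0.5  -0.63]
[[-0.04, 0.08, np.float64(0.0)], -0.31], [[-0.04, 0.08, 0], -0.29], [[-0.04, 0.08, 0], -0.31], [[-0.05, 0.08, 0], -0.33], [[-0.05, 0.08, 0], -0.35], [[-0.06, 0.08, 0], -0.37], [[-0.06, 0.08, 0], -0.39], [[-0.06, 0.07, 0], -0.4], [[-0.07, 0.08, 0], -0.4], [[-0.06, 0.08, 0], -0.39],
```

send_rows(plan=[[[-0.04, 0.08, 0], -0.31], [[-0.04, 0.08, 0], -0.29], [[-0.04, 0.08, 0], -0.31], [[-0.05, 0.08, 0], -0.33], [[-0.05, 0.08, 0], -0.35], [[-0.06, 0.08, 0], -0.37], [[-0.06, 0.08, 0], -0.39], [[-0.06, 0.07, 0], -0.4], [[-0.07, 0.08, 0], -0.4], [[-0.06, 0.08, 0], -0.39]])

```text
clock: 13.9
eef_pos: [0.4357, 0.0762, 0.0201]
ee_rot: [2.983, 0.984, -0.0]
ft_force: [-1.0, 1.1, -0.9]
opening: 0.0
```

```bash
python3 look.py d11; python3 -c "
from h import *
w=take('wrist','w11');s=take('scene','s11')
a=load('d11')
im=np.hstack([w['image'],s['image'][100:300,150:350].repeat(1,0)[:200].copy() if 0 else cv2.resize(s['image'][90:234,130:322],(512,384),interpolation=cv2.INTER_CUBIC)])
cv2.imwrite('pics/c11.png',cv2.resize(im,(800,300))[:,:,::-1])"
```

```text
board seen (track mm) 3 ((-72.96114349365234, -9.509882926940918), (2.4072177410125732, 6.318397045135498), 26.25941276550293)
a 59.4 carrier x,y mm [-60.7 -30.7] lat err -0.23 yaw err deg 0.03 z 0.02 F [-0.4 -0.3  0.6] along -0.0 t 13.95 j7 [ 0.19  0.62 -0.62  2.21  0.74  0.53 -0.36]
[[-0.05, 0.09, np.float64(-0.0)], -0.4], [[-0.07, 0.07, 0], -0.4], [[-0.06, 0.08, 0], -0.39], [[-0.06, 0.08, 0], -0.4], [[-0.06, 0.08, 0], -0.39], [[-0.07, 0.08, 0], -0.4], [[-0.06, 0.08, 0], -0.39], [[-0.06, 0.08, 0], -0.4], [[-0.06, 0.08, 0], -0.39], [[-0.07, 0.08, 0], -0.4],
```

send_rows(plan=[[[-0.05, 0.09, 0], -0.4], [[-0.07, 0.07, 0], -0.4], [[-0.06, 0.08, 0], -0.39], [[-0.06, 0.08, 0], -0.4], [[-0.06, 0.08, 0], -0.39], [[-0.07, 0.08, 0], -0.4], [[-0.06, 0.08, 0], -0.39], [[-0.06, 0.08, 0], -0.4], [[-0.06, 0.08, 0], -0.39], [[-0.07, 0.08, 0], -0.4]])

```text
clock: 14.88
eef_pos: [0.4398, 0.0467, 0.0201]
ee_rot: [-2.771, -1.48, -0.0]
ft_force: [-1.3, 0.8, 0.0]
opening: 0.0001
```

```bash
python3 look.py d12
```

```text
board seen (track mm) 6 ((-35.33618927001953, -40.33125305175781), (4.817758560180664, 5.086357116699219), 25.707551956176758)
a 84.1 carrier x,y mm [-47.  -49.2] lat err 0.21 yaw err deg -0.15 z 0.02 F [ 0.  -0.8 -0.3] along 0.5 t 14.93 j7 [ 0.32  0.64 -0.73  2.21  0.82  0.58 -0.04]
[[-0.07, 0.07, np.float64(0.0)], -0.37], [[-0.06, 0.08, 0], -0.39], [[-0.06, 0.08, 0], -0.4], [[-0.07, 0.08, 0], -0.39], [[-0.06, 0.08, 0], -0.4], [[-0.06, 0.08, 0], -0.39], [[-0.06, 0.08, 0], -0.4], [[-0.07, 0.08, 0], -0.39], [[-0.06, 0.08, 0], -0.4], [[-0.06, 0.08, 0], -0.39],
```

send_rows(plan=[[[-0.07, 0.07, 0], -0.37], [[-0.06, 0.08, 0], -0.39], [[-0.06, 0.08, 0], -0.4], [[-0.07, 0.08, 0], -0.39], [[-0.06, 0.08, 0], -0.4], [[-0.06, 0.08, 0], -0.39], [[-0.06, 0.08, 0], -0.4], [[-0.07, 0.08, 0], -0.39], [[-0.06, 0.08, 0], -0.4], [[-0.06, 0.08, 0], -0.39]])

```text
clock: 15.77
eef_pos: [0.4529, 0.0196, 0.02]
ee_rot: [-2.48, -1.929, 0.001]
ft_force: [-0.6, -0.2, 0.4]
opening: 0.0001
```

```bash
python3 look.py d13
```

```text
board seen (track mm) 54 ((-1.653935432434082, -66.84789276123047), (20.29486846923828, 32.474998474121094), 33.16645812988281)
a 109.1 carrier x,y mm [-27.6 -62.2] lat err 0.16 yaw err deg 0.06 z 0.02 F [ 0.5 -0.4  1. ] along 0.6 t 15.82 j7 [ 0.44  0.68 -0.83  2.18  0.88  0.65  0.3 ]
[[-0.07, 0.08, np.float64(-0.0)], -0.41], [[-0.06, 0.07, 0], -0.39], [[-0.06, 0.08, 0], -0.39], [[-0.06, 0.08, 0], -0.37], [[-0.06, 0.09, 0], -0.35], [[-0.06, 0.08, 0], -0.33], [[-0.05, 0.08, 0], -0.31], [[-0.06, 0.08, 0], -0.29], [[-0.04, 0.09, 0], -0.28], [[-0.05, 0.08, 0], -0.25],
```

send_rows(plan=[[[-0.07, 0.08, 0], -0.41], [[-0.06, 0.07, 0], -0.39], [[-0.06, 0.08, 0], -0.39], [[-0.06, 0.08, 0], -0.37], [[-0.06, 0.09, 0], -0.35], [[-0.06, 0.08, 0], -0.33], [[-0.05, 0.08, 0], -0.31], [[-0.06, 0.08, 0], -0.29], [[-0.04, 0.09, 0], -0.28], [[-0.05, 0.08, 0], -0.25]])

```text
clock: 16.65
eef_pos: [0.4752, 0.0002, 0.02]
ee_rot: [-2.171, -2.27, 0.001]
ft_force: [-1.0, -1.1, -0.5]
opening: 0.0
```

```bash
python3 look.py d14
```

```text
board seen (track mm) 175 ((-3.938404083251953, -72.92107391357422), (51.71885299682617, 64.59571075439453), 83.29740142822266)
a 134.3 carrier x,y mm [ -4.4 -69.4] lat err 0.31 yaw err deg 0.12 z 0.02 F [-0.6 -2.2 -0.5] along -0.7 t 16.7 j7 [ 0.53  0.74 -0.91  2.13  0.91  0.74  0.62]
[[-0.05, 0.08, np.float64(-0.0)], -0.25], [[-0.04, 0.08, 0], -0.21], [[-0.04, 0.08, 0], -0.19], [[-0.04, 0.09, 0], -0.17], [[-0.03, 0.08, 0], -0.15], [[-0.02, 0.08, 0], -0.13], [[-0.02, 0.09, 0], -0.1], [[-0.02, 0.08, 0], -0.09], [[-0.02, 0.08, 0], -0.07], [[-0.01, 0.09, 0], -0.04],
```

send_rows(plan=[[[-0.05, 0.08, 0], -0.25], [[-0.04, 0.08, 0], -0.21], [[-0.04, 0.08, 0], -0.19], [[-0.04, 0.09, 0], -0.17], [[-0.03, 0.08, 0], -0.15], [[-0.02, 0.08, 0], -0.13], [[-0.02, 0.09, 0], -0.1], [[-0.02, 0.08, 0], -0.09], [[-0.02, 0.08, 0], -0.07], [[-0.01, 0.09, 0], -0.04]])

```text
clock: 17.53
eef_pos: [0.5011, -0.0056, 0.0201]
ee_rot: [-2.028, -2.4, 0.0]
ft_force: [-1.2, -0.8, 0.3]
opening: -0.0002
```

```bash
python3 look.py d15
```

```text
board seen (track mm) 195 ((21.71855926513672, -74.16240692138672), (49.16371536254883, 67.45343017578125), 86.21669006347656)
a 159.8 carrier x,y mm [ 20.9 -72.4] lat err 0.37 yaw err deg 0.1 z 0.0201 F [-0.2 -0.8  0.4] along -0.4 t 17.58 j7 [ 0.55  0.78 -0.94  2.06  0.92  0.8   0.77]
[[-0.02, 0.08, np.float64(0.0)], -0.04], [[0.0, 0.09, 0], -0.01], [[0.0, 0.08, 0], 0.0], [[0.0, 0.08, 0], 0.0], [[0.0, 0.09, 0], 0.0], [[0.0, 0.08, 0], 0.0], [[0.0, 0.08, 0], 0.0], [[0.0, 0.09, 0], 0.0], [[0.0, 0.08, 0], 0.0], [[0.0, 0.08, 0], 0.0],
```

send_rows(plan=[[[-0.02, 0.08, 0], -0.04], [[0, 0.09, 0], -0.01], [[0, 0.08, 0], 0], [[0, 0.08, 0], 0], [[0, 0.09, 0], 0], [[0, 0.08, 0], 0], [[0, 0.08, 0], 0], [[0, 0.09, 0], 0], [[0, 0.08, 0], 0], [[0, 0.08, 0], 0]])

```text
clock: 18.42
eef_pos: [0.5258, -0.0018, 0.0201]
ee_rot: [-2.023, -2.404, -0.0]
ft_force: [-1.8, 0.4, 0.7]
opening: 0.0002
```

```bash
python3 look.py d16
```

```text
board seen (track mm) 181 ((46.268455505371094, -75.6328353881836), (50.85482406616211, 67.27881622314453), 89.02356719970703)
a 184.6 carrier x,y mm [ 45.8 -72.5] lat err 0.01 yaw err deg 0.0 z 0.0202 F [ 0.8 -1.1 -0.2] along 0.6 t 18.47 j7 [ 0.53  0.8  -0.95  2.    0.9   0.84  0.8 ]
[[-0.0, 0.08, np.float64(0.01)], -0.0], [[-0.0, 0.09, 0], -0.0], [[-0.0, 0.08, 0], -0.0], [[-0.0, 0.08, 0], -0.0], [[-0.0, 0.09, 0], -0.0], [[-0.0, 0.08, 0], -0.0], [[-0.0, 0.08, 0], -0.0], [[-0.0, 0.09, 0], -0.0], [[-0.0, 0.08, 0], -0.0], [[-0.0, 0.08, 0], -0.0],
```

The carrier is round the bend with x≈46, square. I ease forward more slowly toward the contacts.

send_rows(plan=[[[0, 0.06, 0], 0], [[0, 0.06, 0], 0], [[0, 0.06, 0], 0], [[0, 0.06, 0], 0], [[0, 0.06, 0], 0], [[0, 0.06, 0], 0], [[0, 0.06, 0], 0], [[0, 0.05, 0], 0]])

```text
clock: 19.13
eef_pos: [0.539, 0.0004, 0.02]
ee_rot: [-2.023, -2.403, 0.002]
ft_force: [-4.2, -1.5, 3.0]
opening: 0.0
```

send_rows(plan=[[[0, 0.04, 0], 0], [[0, 0.04, 0], 0], [[0, 0.04, 0], 0], [[0, 0.04, 0], 0]])

```text
clock: 19.47
eef_pos: [0.5445, 0.0016, 0.0201]
ee_rot: [-2.023, -2.404, -0.001]
ft_force: [-2.4, -0.1, -0.8]
opening: -0.0001
```

send_rows(plan=[[[0, 0.04, 0], 0], [[0, 0.04, 0], 0], [[0, 0.04, 0], 0], [[0, 0, 0], 0]])

```text
clock: 19.8
eef_pos: [0.5482, 0.0022, 0.0201]
ee_rot: [2.023, 2.403, 0.001]
ft_force: [-0.8, -0.6, -0.5]
opening: -0.0002
```

```bash
python3 look.py d17
```

```text
board seen (track mm) 117 ((67.3366928100586, -73.78665161132812), (49.176692962646484, 44.508872985839844), 89.00586700439453)
a 206.7 carrier x,y mm [ 67.8 -72.5] lat err 0.07 yaw err deg -0.0 z 0.0201 F [-0.3  0.1 -0.6] along -0.3 t 19.85 j7 [ 0.52  0.82 -0.94  1.94  0.89  0.87  0.83]
[[-0.0, 0.08, np.float64(0.0)], 0.0], [[-0.0, 0.09, 0], 0.0], [[-0.0, 0.08, 0], 0.0], [[-0.0, 0.08, 0], 0.0], [[-0.0, 0.09, 0], 0.0], [[-0.0, 0.08, 0], 0.0], [[-0.0, 0.08, 0], 0.0], [[-0.0, 0.09, 0], 0.0], [[-0.0, 0.08, 0], 0.0], [[-0.0, 0.08, 0], 0.0],
```

send_rows(plan=[[[0, 0.04, 0], 0], [[0, 0.04, 0], 0], [[0, 0.03, 0], 0], [[0, 0, 0], 0]])

```text
clock: 20.18
eef_pos: [0.5512, 0.0026, 0.0201]
ee_rot: [2.023, 2.403, 0.0]
ft_force: [-2.2, -1.5, -0.6]
opening: -0.0003
```

send_rows(plan=[[[0, 0.04, 0], 0], [[0, 0.03, 0], 0], [[0, 0, 0], 0]])

```text
clock: 20.43
eef_pos: [0.5533, 0.0029, 0.0201]
ee_rot: [2.023, 2.403, 0.0]
ft_force: [-0.7, -0.9, -0.5]
opening: 0.0004
```

send_rows(plan=[[[0, 0.03, 0], 0], [[0, 0.03, 0], 0], [[0, 0, 0], 0]])

```text
clock: 20.68
eef_pos: [0.555, 0.0032, 0.0201]
ee_rot: [2.023, 2.403, 0.0]
ft_force: [-0.8, 0.7, -0.8]
opening: -0.0001
```

send_rows(plan=[[[0, 0.03, 0], 0], [[0, 0.03, 0], 0], [[0, 0, 0], 0]])

```text
clock: 20.93
eef_pos: [0.5559, 0.0032, 0.02]
ee_rot: [-2.023, -2.403, 0.002]
ft_force: [-4.6, -1.2, 2.2]
opening: -0.0
```

send_rows(plan=[[[0, 0.03, 0], 0], [[0, 0.03, 0], 0], [[0, 0, 0], 0]])

```text
clock: 21.18
eef_pos: [0.5573, 0.0032, 0.0199]
ee_rot: [-2.023, -2.403, 0.004]
ft_force: [-6.0, -2.1, 2.8]
opening: -0.0003
```

send_rows(plan=[[[0, 0.03, 0], 0], [[0, 0.02, 0], 0], [[0, 0, 0], 0]])

```text
clock: 21.43
eef_pos: [0.5584, 0.0033, 0.0199]
ee_rot: [-2.023, -2.403, 0.005]
ft_force: [-6.1, -1.5, 4.2]
opening: -0.0001
```

Touch is at about x=0.555, and the spring force builds as described. I go on in 0.6–1 mm steps.

send_rows(plan=[[[0, 0.03, 0], 0], [[0, 0.02, 0], 0], [[0, 0, 0], 0]])

```text
clock: 21.68
eef_pos: [0.56, 0.0035, 0.0199]
ee_rot: [-2.023, -2.403, 0.005]
ft_force: [-7.2, -3.1, 3.7]
opening: 0.0003
```

send_rows(plan=[[[0, 0.03, 0], 0], [[0, 0, 0], 0]])

```text
clock: 21.85
eef_pos: [0.5607, 0.0035, 0.0199]
ee_rot: [-2.023, -2.403, 0.005]
ft_force: [-6.6, -2.6, 4.1]
opening: -0.0002
```

send_rows(plan=[[[0, 0.03, 0], 0], [[0, 0, 0], 0]])

```text
clock: 22.02
eef_pos: [0.5614, 0.0036, 0.0199]
ee_rot: [-2.023, -2.402, 0.006]
ft_force: [-8.0, -2.3, 5.0]
opening: -0.0
```

send_rows(plan=[[[0, 0.02, 0], 0], [[0, 0, 0], 0]])

```text
clock: 22.18
eef_pos: [0.5618, 0.0036, 0.0199]
ee_rot: [-2.023, -2.402, 0.007]
ft_force: [-8.2, -3.1, 4.7]
opening: -0.0001
```

send_rows(plan=[[[0, 0.02, 0], 0], [[0, 0, 0], 0]])

```text
clock: 22.35
eef_pos: [0.5622, 0.0036, 0.0199]
ee_rot: [-2.023, -2.402, 0.007]
ft_force: [-8.6, -3.2, 6.1]
opening: 0.0001
```

send_rows(plan=[[[0, 0.02, 0], 0], [[0, 0, 0], 0]])

```text
clock: 22.52
eef_pos: [0.5624, 0.0037, 0.0198]
ee_rot: [-2.022, -2.402, 0.008]
ft_force: [-11.1, -2.8, 6.7]
opening: -0.0001
```

send_rows(plan=[[[0, 0.02, 0], 0], [[0, 0, 0], 0]])

```text
clock: 22.68
eef_pos: [0.5625, 0.0037, 0.0198]
ee_rot: [-2.022, -2.402, 0.01]
ft_force: [-11.4, -3.7, 7.9]
opening: 0.0001
```

send_rows(plan=[[[0, 0.02, 0], 0], [[0, 0, 0], 0], [[0, 0, 0], 0]])

```text
clock: 22.93
eef_pos: [0.5626, 0.0036, 0.0198]
ee_rot: [-2.022, -2.402, 0.011]
ft_force: [-13.5, -3.5, 9.7]
opening: 0.0002
```

send_rows(plan=[[[0, -0.05, 0], 0], [[0, -0.08, 0], 0], [[0, -0.15, 0], 0], [[0, -0.2, 0], 0], [[0, -0.2, 0], 0], [[0, 0, 0], 0], [[0, 0, 0], 0]])

```text
clock: 23.52
eef_pos: [0.5461, 0.0018, 0.0203]
ee_rot: [2.022, 2.403, 0.001]
ft_force: [0.0, 0.4, -0.5]
opening: -0.0001
```

```bash
python3 look.py d18 | cut -c1-200
```

```text
board seen (track mm) 117 ((66.63407897949219, -74.43949127197266), (49.18766403198242, 44.280731201171875), 86.2571029663086)
a 205.0 carrier x,y mm [ 66.1 -72.5] lat err 0.0 yaw err deg -0.0 z 0.0203 F [-0.5 -0.1 -0.9] along -0.5 t 23.57 j7 [ 0.52  0.82 -0.95  1.94  0.89  0.87  0.83]
[[-0.0, 0.08, np.float64(0.01)], 0.0], [[-0.0, 0.09, 0], 0.0], [[-0.0, 0.08, 0], 0.0], [[-0.0, 0.08, 0], 0.0], [[-0.0, 0.09, 0], 0.0], [[-0.0, 0.08, 0], 0.0], [[-0.0, 0.08, 0], 0.0], [[-0.0, 0.09, 0],
```

I've backed off. Now I raise the arm clear and check the latch.

send_rows(plan=[[[0, -0.3, -0.3], 0], [[0, 0, -0.9], 0], [[0, 0, -0.9], 0], [[0, 0, -0.9], 0], [[0, 0, -0.9], 0], [[0, 0.5, -0.5], 0], [[0, 0.9, 0], 0], [[0, 0.9, 0], 0], [[0, 0, 0], 0], [[0, 0, 0], 0]])

```text
clock: 24.4
eef_pos: [0.6052, 0.0126, 0.1523]
ee_rot: [-2.022, -2.403, -0.001]
ft_force: [-0.2, 0.6, 0.2]
opening: -0.0003
```

```bash
sed -i 's/L\[:,0\]<90/L[:,0]<130/' look.py; python3 look.py d19 | head -2| cut -c1-220; python3 - <<'E'
from path import *
w=take('wrist','w19');P=xyz(w);L=(P[...,:2]-T)@Rt*1000;Z=P[...,2]
m=(Z>.031)&(Z<.039)&(abs(L[...,1]+72.5)<28)&(L[...,0]>0)&(L[...,0]<150)
h,e=np.histogram(L[m][:,0],np.arange(0,150,4));print([(int(x),int(k)) for x,k in zip(e,h) if k])
I=w['image'].astype(int);g=(I[...,1]>I[...,0]+12)&(I[...,1]>I[...,2]+5)&(abs(L[...,1]+72.5)<40)&(L[...,0]>0)&(L[...,0]<130)
print('board wrist',g.sum(),cv2.minAreaRect(L[g].astype(np.float32)),np.median(Z[g]))
print(pix(w,[*(T+Rt@[.1,-.0725]),.03]))
d=load('d19')
u,v=pix(d,[*(T+Rt@[.09,-.06]),.03]).astype(int);print(u,v)
A=cv2.resize(w['image'],(640,480),interpolation=cv2.INTER_CUBIC)
B=cv2.resize(d['image'][v-25:v+25,u-33:u+33],(160*2,120*2),interpolation=cv2.INTER_CUBIC)
C=np.zeros((600,800,3),np.uint8);C[:480,:640]=A;C[360:600,480:800]=B
cv2.imwrite('pics/f19.png',C[:,:,::-1])
E
```

```text
board seen (track mm) 130 ((94.77485656738281, -75.9117660522461), (51.49186706542969, 43.689910888671875), 70.3330078125)
a 222.0 carrier x,y mm [ 83.1 -72.5] lat err 0.54 yaw err deg -0.05 z 0.1521 F [ 0.1  0.1 -0.2] along 0.1 t 24.45 j7 [ 0.53  0.74 -1.07  1.66  0.69  1.17  1.03]
[(32, 13), (36, 280), (40, 229), (44, 290), (48, 236), (52, 211), (56, 233), (60, 161), (64, 151), (68, 176), (72, 183), (76, 200), (80, 204), (84, 181), (88, 156), (92, 170), (96, 176), (100, 175), (104, 153), (108, 138), (112, 105), (116, 81), (120, 10)]
board wrist 2211 ((79.09532165527344, -74.23016357421875), (49.78805160522461, 69.05107116699219), 88.68312072753906) 0.03592630349399213
[255.27242847 212.97643999]
191 233
```

View pics/f19.png

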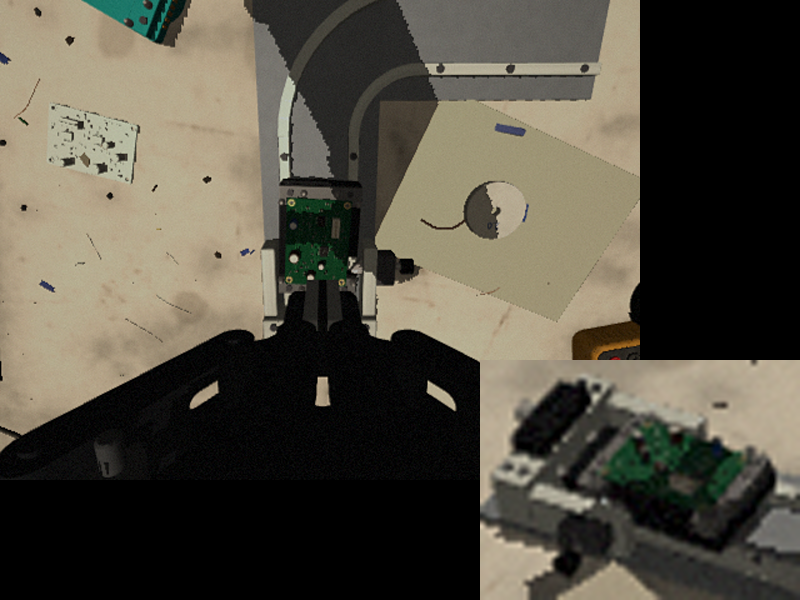

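The wrist view shows the loaded carrier in the head at (322,240), the latch body at (390,265), and the spool undisturbed. To confirm the carrier did not spring back from ~79 to ~75 mm, I compare tail edges between images.

```bash
python3 - <<'E'
from path import *
for f in ('d15','d16','d17','d18','d19'):
    d=load(f);P=xyz(d).reshape(-1,3);L=(P[:,:2]-T)@Rt*1000;I=d['image'].reshape(-1,3).astype(int)
    s=(abs(L[:,1]+72.5)<15)&(L[:,0]>-60)&(L[:,0]<130)
    g=(I[:,1]>I[:,0]+15)&(I[:,1]>I[:,2]+5)&(P[:,2]>.03)&(P[:,2]<.04)&s
    l=s&(P[:,2]>.031)&(P[:,2]<.039)
    print(f,'board rear edge',np.round(np.percentile(L[g][:,0],[1,3,10]),1),'front',np.round(np.percentile(L[g][:,0],[97,99]),1),g.sum(),'ledge tail',np.round(np.percentile(L[l][:,0],[1,3]),1))
w=load('w19');P=xyz(w);L=(P[...,:2]-T)@Rt*1000;Z=P[...,2];y=L[...,1]+72.5
# rails end / cheek start in the same wrist picture, deck tail
m=(Z>.029)&(Z<.037)&(abs(abs(y)-39)<4)&(L[...,0]>50)&(L[...,0]<120);print('cheek start',np.percentile(L[m][:,0],[1,3,10]),m.sum())
m=(Z>.022)&(Z<.039)&(abs(y)<25)&(L[...,0]>0)&(L[...,0]<60);print('deck tail',np.percentile(L[m][:,0],[.5,1,3]))
I=w['image'].astype(int)
E
```

```text
d15 board rear edge [-8.  -5.8 13.3] front [52.6 54.4] 119 ledge tail [-48.3 -46.6]
d16 board rear edge [14.6 17.5 40. ] front [78.1 78.9] 109 ledge tail [-24.3 -22.8]
d17 board rear edge [36.7 39.3 58.9] front [101.2 102.2] 99 ledge tail [-0.3  0.1]
d18 board rear edge [46.6 49.8 59.2] front [110.8 112.2] 126 ledge tail [-2.6 -0.7]
d19 board rear edge [44.7 45.9 49.3] front [111.6 113.3] 119 ledge tail [36.  36.7]
cheek start [84.54917856 84.92540562 86.73199937] 571
deck tail [32.75330782 32.9734036  33.63820593]
```

```bash
python3 - <<'E'
from path import *
d0=load('d0')
# knob: outside left cheek ~20 mm before face, y from -34 to -10
pts=[pix(d0,[*(T+Rt@[x,y]),.02]) for x,y in((.10,-.03),(.10,-.01),(.10,-.038))];print(np.round(pts,1))
c=np.mean(pts,0).astype(int);u,v=c
g={f:cv2.cvtColor(load(f)['image'],cv2.COLOR_RGB2GRAY) for f in('d0','d4','d9','d16','d17','d18','d19')}
np.set_printoptions(linewidth=200)
for f in('d0','d17','d18','d19'): print(f);print(g[f][v-2:v+13,u-12:u+10])
t=g['d0'][v-4:v+14,u-12:u+8].astype(np.float32)
for f in g:
    S=g[f][v-12:v+22,u-20:u+16].astype(np.float32);r=cv2.matchTemplate(S,t,cv2.TM_CCOEFF_NORMED);_,mx,_,loc=cv2.minMaxLoc(r);print(f,round(mx,3),loc[0]-8,loc[1]-8,'diff',np.abs(g[f][v-4:v+14,u-12:u+8]-t).mean().round(2))
E
```

```text
[[182.1 243.3]
 [178.  248.6]
 [183.8 241.2]]
d0
[[ 58  64  60  63  60  55  57  47  52  53  48  52  51  43  48  41  43  76  57  47  87 142]
 [ 39  45  55  58  49  23  48  55  54  53  56  54  58  53  45  12  37  60  53  50  44  61]
 [ 42  38  32  39  37  18  19  12  25  48  45  52  55  59  28  17  34  59  57  50  47  55]
 [ 61  56  43  43  43  26  19  20  21  12  18  26  51  36  20   3  23  65  60  48  46  57]
 [ 79  79  59  63  58  31  17  16  60  42  25  17  15  21  19  13  47  64  61  47  43  84]
 [157 160  83  80  85  50  22   8  99  98  31  13  13  24  14  39  60  62  61  46  61  96]
 [151 156 157 162 157  58   7   3  13  23  40  29  27  26  26  38  52  67  58  59  75  93]
 [149 152 156 153  50   3   6  11  18   8  63  65  50  45  46  39  65  34  40  38  93  94]
 [145 153 157 125  23   3   0  11  10  12  63  62  60  61  62  74 141  70  54  47  73  77]
 [148 150 150 154  56   2   0   0  17  39  60  55  51  68  97 131 130 138 122  66  39  60]
 [150 146 145 148 117  59  40   6  25  55  56  58  72 131 137 137 132 133 135 117  66 141]
 [142 141 141 143 139 139 118  60  51  48  69  94 
[... 3891 characters left out ...]
 175  48   1   0   5   3  53  70  69  64  82 110 160 156 157 141  78  48  48]
 [166 167  71  61  53  37  17   1  38  67  66  68  80 154 156 154 153 151 156 136  87  60]
 [ 72  56  55  64  65  64  51  36  60  61  78 112 153 154 152 153 154 151 152 155 160  85]
 [ 60  56  59  63  62  64  64  59  77  80 153 155 154 151 150 154 151 148 152 156 151 157]
 [ 61  58  61  57  60  57  67  74 131 156 159 152 151 152 151 152 151 150 151 149 150 157]
 [ 53  60  57  57  58  80 111 154 153 150 152 153 151 151 149 150 153 149 150 152 152 154]]
d0 1.0 0 0 diff 0.0
d4 0.997 0 0 diff 10.62
d9 0.998 0 0 diff 23.13
d16 0.997 0 0 diff 15.53
d17 0.948 0 0 diff 18.27
d18 0.997 0 0 diff 15.99
d19 0.82 0 0 diff 21.96
```

The latch knob stands out in d17, where it was held back. In d18 and d19 it is back exactly where it was in d0, so the tooth has dropped into the notch. I hand in.

```bash
python3 -c "
from h import *
print(job.close_job())"
```

```text
the job is handed in; nothing more can be done
None
```

The job is handed in: the board is seated in the carrier, and the carrier is latched on the contacts of the test head. It took about 24.5 s of the 72 s allowed.

- **Board:** I gripped it across its 48 mm width and lowered it into the nest. I re-measured just above the pins and pressed until contact was felt, up to 18 N on the wrist. After release the wrist camera showed it square in the nest.
- **Push:** I pushed the carrier's tail with shut fingers round the bend. Wrist force on the bend was about 2 N. On the exit leg it peaked at about 5 N as the latch began to be pushed back.
- **Pressing home:** I felt the contacts first at about carrier x = 75 to 76 mm in the track frame. I pressed until 14 N horizontally, about 17 N in all including an upward part, and then backed off.

**Last checks**
- **Latch:** In the fixed side camera the latch knob was pushed out while the carrier passed, and is back where it started.
- **Position:** The carrier stayed at about x = 79 mm after I let go, flat and square. The sources disagree by 1 to 2 mm; an estimate from the cheeks puts the latched position nearer 80.5 mm.
- **Board:** Its apparent height (35.9 mm) and outline show it still lying in the nest.
- **Arm:** It stands clear at zero force. The spool looked undisturbed in the last view; I did not re-check the bottle or the capacitor.

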